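# Fit the burr holder into the setting stand's spindle

### The job

Take the tool holder with the small barrel-shaped burr out of the wooden rack and seat its tapered shank fully home in the spindle of the grey setting stand, with the flange slots down over the two drive dogs; feel for the slots with light pressure, never forcing it. Then turn the seated holder clockwise (seen from above), which carries the spindle with it, until the spindle comes gently up against its stop, and let go. Leave the other holders, the granite offcut and the wrench where they are.

Things in the scene. Friction and masses are not known exactly. Their poses are not given: they have to be found in the camera images.
- holder_collar (a point): Holder to be fitted: steel, 0.5 kg, in any of the rack's 3 places. Point on its axis at mid-height of the plain collar where it is gripped: 40 mm across, 36 mm tall, with two upright flats 32 mm apart, normals along this frame's +x and -x (pinch across them). z up. Nut and small barrel burr (23 mm across) end 34 mm above this point, the flange's top is 24 mm below. Half a turn makes no difference.
- holder: The same holder; origin on the axis at the flange's underside, 34 mm below holder_collar, same axes. Flange 52 mm across, 10 mm thick, with two slots through it, 14.4 mm wide, on the +y and -y sides, from 16.5 mm off the axis to the rim. Below: taper shank 44 mm long, 31 mm across at the flange, 18 mm at its end, then a stud to 56 mm below the origin.
- spindle_face (a point): Centre of the flat top of the stand's steel spindle, 110 mm above the bench; axes of the stand (it does not turn with the spindle), z up. Spindle 63 mm across; tapered bore 32.4 mm across at the face, 19.6 mm at 44 mm depth, open below. Home: the holder's flange lies flat on this face, holder at this point. Unless the slots are over the dogs, the flange rests on them 8 mm higher.
- stand: Grey stand fixed to the bench, foot 150 mm square, round housing 100 mm across, 97 mm tall. Origin under its centre. On the spindle's face stand two opposite dogs, 12 mm wide, 8 mm high, from 19.5 to 29.5 mm off the axis; they and the spindle turn about z, stiffly (0.25 N m of sliding friction, no spring). Slots go over dogs within about 0.04 rad. The spindle's angle is not measured.
- stop_pin (a point): Top of the pin (8 mm across) on the housing's +x side, 42 mm off the axis, that stops the spindle's lug when it turns clockwise (from above). At the stop a seated holder, turned clockwise, has its x axis along the stand's x (or opposite), within 2 degrees or so, and the dogs are near the stand's +y and -y. At the start the spindle stands 0.5 to 1.4 rad anticlockwise of the stop.
- rack: Fixed wooden rack, 110 x 285 mm, 66 mm tall, with three square places 34 mm wide, 85 mm apart along its y. Origin under its centre. Holders hang in it with their flanges on its top.
- wheel_holder: Another holder in the rack, topped by a grooved aluminium profile wheel 54 mm across. To be left alone. Origin on its axis at the flange's underside, top 62 mm above.
- core_holder: Another holder in the rack, topped by an open steel tube (core bit) 48 mm across. To be left alone. Origin on its axis at the flange's underside, top 64 mm above.
- offcut: Loose granite offcut, 90 x 70 x 50 mm, on the bench. To be left alone. Origin under its centre.
- wrench: Loose steel wrench lying on the bench. To be left alone.

How it is judged:
On the way, in this order (a step that is already met when the one before it is completed fails the run):
1. the holder is fully home in the spindle, slots over the dogs, spindle not yet at its stop (z of holder_collar in the frame of spindle_face below 0.0365 m and horizontal distance between holder_collar and spindle_face below 0.004 m and angle between holder_collar's own z axis and vertical below 0.06 rad), for 0.2 s.
2. the seated holder has been turned until the spindle is up against its stop (z of holder_collar in the frame of spindle_face below 0.0365 m and angle between the x axis of holder_collar and the x axis of spindle_face, either way round below 0.1 rad), for 0.2 s.
At the end, for the whole second after the job is handed in: The holder stands upright in the spindle, released and at rest, its flange on the spindle's face within 2.5 mm and on its axis within 4 mm, the slots over the dogs, and the spindle turned clockwise to within 0.1 rad of its stop (all of step 2 and horizontal distance between holder_collar and spindle_face below 0.004 m and angle between holder_collar's own z axis and vertical below 0.06 rad and linear speed of holder below 0.02 m/s); the robot touches nothing.
It fails at once if the holder is pressed on the spindle with more than 35 N while it is not yet home (contact force between holder and stand above 35 N and z of holder_collar in the frame of spindle_face above 0.0375 m).
It fails at once if the holder is forced against the dogs or the face with more than 100 N (contact force between holder and stand above 100 N).
It fails at once if another holder is moved by more than 15 mm (distance of any of wheel_holder, core_holder from where it was at the start of the episode above 0.015 m).
It fails at once if the offcut or the wrench is moved by more than 20 mm (distance of any of offcut, wrench from where it was at the start of the episode above 0.02 m).
It also fails if it takes over 72 s, if anything falls off the work surface, if the arm or the gripper's body presses on something with over 40 N, if the wrist force passes 120 N, or if a joint passes its speed limit or range.

### The arm

A 7-joint arm with a two-finger parallel gripper is mounted at the origin on the work surface. World frame = base frame: x ahead of the robot, y to its left, z up, the work surface at z = 0. Lengths are in m, angles in rad, forces in N, time in s.
With the tool pointing down it reaches from about 0.4 to 0.85 m from the base axis. Payload 10.4 kg.
Tool frame: the origin (TCP) lies between the finger pads; the fingertips stand 8 mm ahead of it and the grasp point (between the pads) lies 11 mm behind it; z points along the fingers, x is the direction in which the jaws open and shut, and the axes are right-handed (so a half turn about z gives the same grasp; the last joint's range is limited). The gripper opens to 87 mm and grips with 3 to 60 N. Pads are 19 mm wide; open, the fingers measure 117 mm over their backs; the gripper's body (75 mm by 190 mm) begins 51 mm behind the grasp point.
Start: joints at [1.291, 0.332, -0.065, 1.46, 0.022, 1.35, -0.088], TCP at [0.159, -0.605, 0.231] pointing down, gripper open.
Joint ranges: [-2.6, 2.6], [-0.5, 2.12], [-1.47, 1.34], [0.16, 2.42], [-1.27, 4.41], [0.06, 2.06], [-2.6, 2.6]. Speed limits (rad/s): [2.22, 2.22, 2.79, 2.79, 3.14, 3.14, 3.14].

### API

Orientations are given as a unit quaternion [x, y, z, w].
In Python, from bench import r, viewer gives the robot as it stands.
- The arm moves only by the tool apply_moves, never from a script. Its argument "increments" is a list of rows, each an object with "grip": the closure in counts, from 0 (fully open) to 255 (shut); "xyz": the shift along the tool's x, y, z in mm, a list of three; "rotation": the turn, a rotation vector about the tool's x, y, z in degrees, a list of three. A call has 1 to 5 rows; each row is the pose to reach, as a shift and turn from the pose measured when the call began, along the tool's axes at that moment; what a row does not reach only later rows make up. A row lasts 1/8 s, in which the tool goes at most 62.5 mm and 10.7 degrees, less where a joint would pass 70% of its speed; a pose out of reach is approached as far as the arm can. A call with a gripper value outside its range is refused whole. The fingers move at their own pace and stop on an object; "squeeze" is the grip in N (left out, the last holds). Time passes only in rows, so rows that repeat a pose let the fingers close. It gives the time, the measured TCP pose, the force and the opening at its end, in the units of the state.
- r.read_state(): the state, without advancing time (a new reading comes with each control period).
- viewer.camera(name): name is "scene" or "top"; returns a dict with "img" (400x640x3 uint8, blue, green, red), "range_z" (400x640 float32, m along the optical axis (not along the pixel's ray), 0 where there is no reading), "vertical_fov" (degrees; the focal length in pixels is half the picture's height over the tangent of half this angle, whatever the lens; pixels are square), "cx", "cy" (the principal point, pixels), "rvec" (rotation vector, rad) and "tvec" (3), from world to camera coordinates, as OpenCV has them. Camera axes: x right, y down, z forward; pixel columns grow to the right and rows downward; lengths in m; the calibration is good to about 2 mm. A picture is of the moment at which its call begins.
- r.close_job(): hands the job in, once; it reports no verdict.
The state is a dict: "time": time; "joint_positions": joint angles; "joint_vel": joint speeds; "joint_torque": joint torques, N m; "ee_pos": TCP position; "eef_rot": TCP orientation; "ft_force": force on the tool from outside, world axes, zero at the start; "torque": the same for the moment, N m; "width": finger opening in m.
Only numpy, scipy, OpenCV 4.12 (cv2) and the standard library are available. Lean on these libraries where they do the work, as an engineer would, in place of code of your own. Each camera call takes 0.05 s, during which the arm holds its last target.

## Working session

There is one attempt and no reset: what is moved stays moved. The work goes in short steps, Python scripts to look and compute and a tool call to move; the robot and the scene stay as the last step left them, time stands still between calls to the robot, and variables do not carry over. Pictures are saved under pics/ and viewed, and the job is handed in when it is done.

Besides the shell and the picture viewer there is one more tool, called after "Emit:" by a JSON object that holds its "fn" and its "kwargs". apply_moves: Moves the arm, as the interface text tells. Its arguments: {"type":"object","properties":{"increments":{"type":"array","items":{"type":"object","properties":{"grip":{"type":"number"},"xyz":{"type":"array","items":{"type":"number"}},"rotation":{"type":"array","items":{"type":"number"}}}}},"squeeze":{"type":"number"}},"required":["increments"]}

```bash
ls; mkdir -p pics; cat > h.py <<'E'
import numpy as np,cv2
from bench import r,viewer
def cam(n,save=None):
    c=viewer.camera(n)
    if save: cv2.imwrite('pics/'+save+'.png',c['img'])
    h=c['img'].shape[0]; f=h/2/np.tan(np.radians(c['vertical_fov'])/2)
    c['f']=f; c['R']=cv2.Rodrigues(np.array(c['rvec'],float))[0]; c['t']=np.array(c['tvec'],float).ravel()
    c['o']=-c['R'].T@c['t']
    return c
def ray(c,u,v):
    d=np.array([(u-c['cx'])/c['f'],(v-c['cy'])/c['f'],1.]); return c['R'].T@d
def onz(c,u,v,z):
    d=ray(c,u,v); return c['o']+d*(z-c['o'][2])/d[2]
def dep(c,u,v):
    return c['o']+ray(c,u,v)*c['range_z'][int(round(v)),int(round(u))]
def cloud(c):
    h,w=c['range_z'].shape; v,u=np.mgrid[0:h,0:w]; Z=c['range_z']
    P=np.stack([(u-c['cx'])/c['f']*Z,(v-c['cy'])/c['f']*Z,Z],-1)
    return (P-c['t'])@c['R']
def proj(c,p):
    q=c['R']@np.array(p)+c['t']; return c['cx']+c['f']*q[0]/q[2],c['cy']+c['f']*q[1]/q[2]
E
python3 - <<'E'
from h import *
s=r.read_state()
for k,v in s.items(): print(k,np.round(v,3))
for n in('scene','top'):
    c=cam(n,n+'0'); print(n,{k:np.round(c[k],3) for k in('f','cx','cy','o','rvec')}, c['range_z'].min(),c['range_z'].max())
E
```

```text
pics
time 0.0
joint_positions [ 1.291  0.333 -0.065  1.461  0.022  1.35  -0.089]
joint_vel [0.001 0.    0.001 0.001 0.001 0.002 0.001]
joint_torque [-0.0000e+00 -6.2326e+01  2.5000e-02 -3.8990e+01 -6.1000e-02  4.0000e-02
  0.0000e+00]
ee_pos [ 0.159 -0.604  0.23 ]
eef_rot [ 0.792 -0.611 -0.001 -0.   ]
ft_force [0.485 0.651 0.29 ]
torque [-0.033 -0.05   0.012]
width 0.087
scene {'f': np.float64(448.727), 'cx': np.float64(327.591), 'cy': np.float64(202.116), 'o': array([1.36 , 0.105, 0.842]), 'rvec': array([ 1.589,  1.95 , -0.84 ])} 0.0 3.6217546
top {'f': np.float64(402.552), 'cx': np.float64(321.549), 'cy': np.float64(199.218), 'o': array([ 0.504, -0.038,  0.996]), 'rvec': array([ 2.161, -2.187,  0.146])} 0.0 1.9070404
```

View pics/scene0.png

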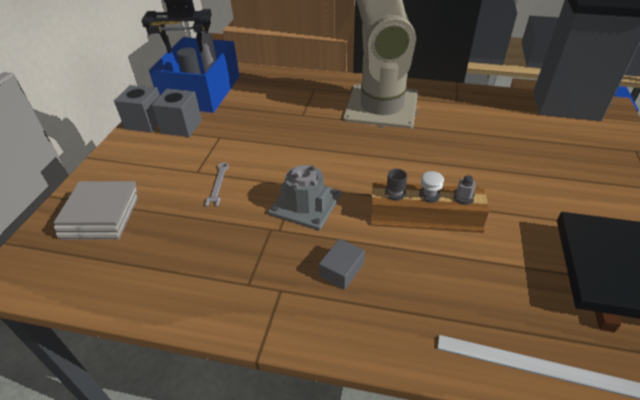

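View pics/top0.png

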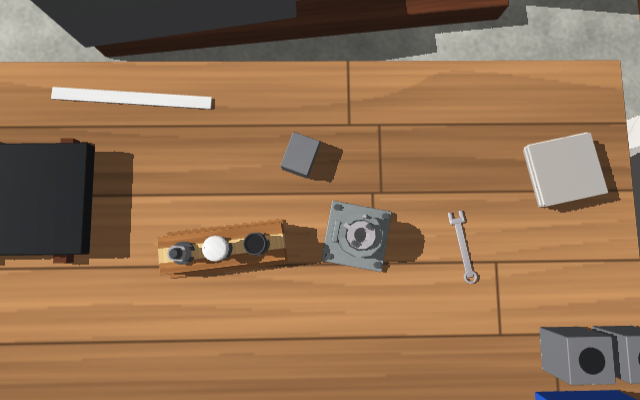

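```bash
python3 - <<'E'
from h import *
c=cam('top'); d=cam('scene')
a=cv2.resize(c['img'][190:285,145:300],None,fx=5,fy=5,interpolation=cv2.INTER_CUBIC); cv2.imwrite('pics/t_rack.png',a)
a=cv2.resize(c['img'][195:280,315:400],None,fx=7,fy=7,interpolation=cv2.INTER_CUBIC)[:595]; cv2.imwrite('pics/t_stand.png',a)
a=cv2.resize(d['img'][150:240,260:345],None,fx=6.6,fy=6.6,interpolation=cv2.INTER_CUBIC); cv2.imwrite('pics/s_stand.png',a)
a=cv2.resize(d['img'][160:240,365:495],None,fx=6,fy=6,interpolation=cv2.INTER_CUBIC); cv2.imwrite('pics/s_rack.png',a)
# clouds
P=cloud(c); 
print('z medians stand',P[236,360],'bench',P[300,200],'burr',P[253,180],P[247,172],'rack')
np.set_printoptions(precision=3,suppress=True,linewidth=200)
for u in range(165,200,2): print(u,P[253,u],P[249,u][2])
E
```

```text
z medians stand [ 0.5235243  -0.15233486  0.01429999] bench [ 0.37506881  0.2362901  -0.00246199] burr [0.49012333 0.24746285 0.11944359] [0.50312319 0.26694973 0.11331959] rack
165 [0.49  0.3   0.064] 0.06490223851058663
167 [0.49  0.277 0.115] 0.06743593278858022
169 [0.491 0.266 0.134] 0.11211643195068159
171 [0.491 0.261 0.135] 0.9959716980536085
173 [0.491 0.257 0.135] 0.13028645273464914
175 [0.49  0.254 0.133] 0.13027634976894678
177 [0.49  0.249 0.133] 0.13091884196127532
179 [0.49  0.247 0.128] 0.12214999076498935
181 [0.49  0.245 0.122] 0.11502070117369632
183 [0.49  0.243 0.113] 0.11310867445521694
185 [0.49  0.239 0.113] 0.10984474658977318
187 [0.49  0.239 0.1  ] 0.09842032341133249
189 [0.489 0.237 0.09 ] 0.08391254722865657
191 [0.489 0.24  0.065] 0.07609927925923105
193 [0.489 0.236 0.065] 0.07544181078565745
195 [0.489 0.23  0.07 ] 0.06290034708222773
197 [0.489 0.227 0.062] 0.06490259540326475
199 [0.489 0.222 0.065] 0.06564393589795715
```

View pics/t_rack.png

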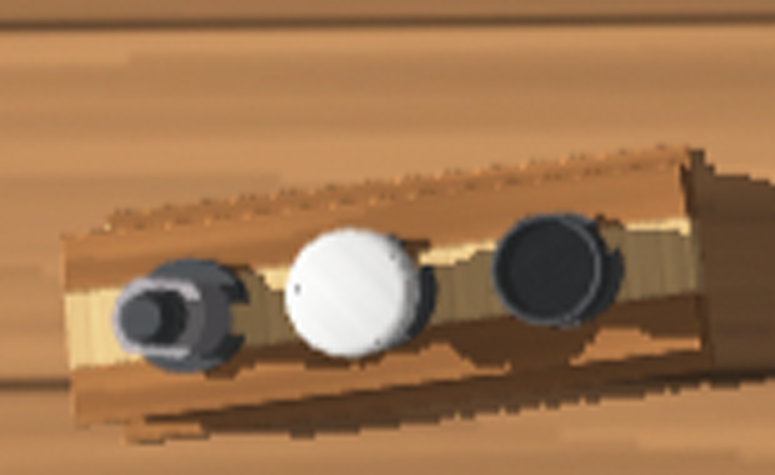

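View pics/t_stand.png

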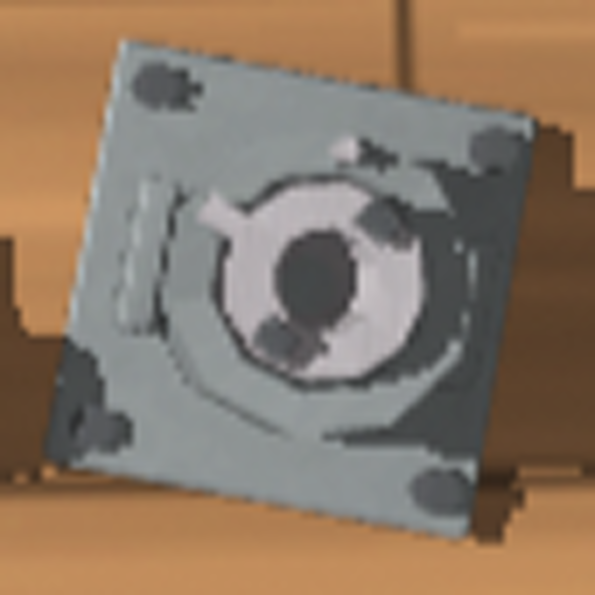

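View pics/s_stand.png

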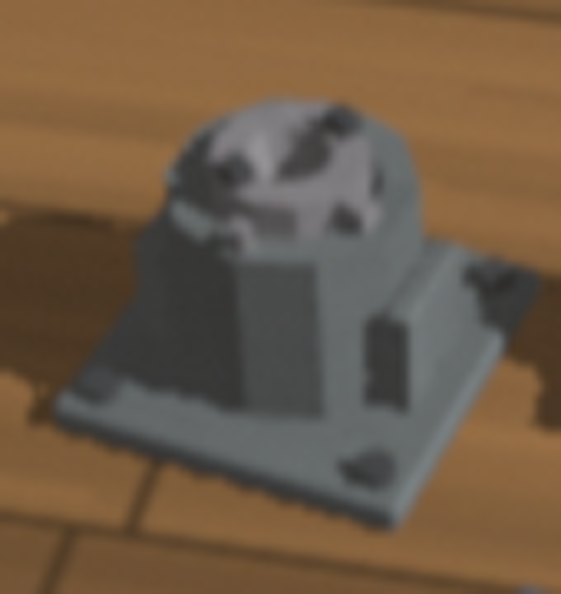

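View pics/s_rack.png

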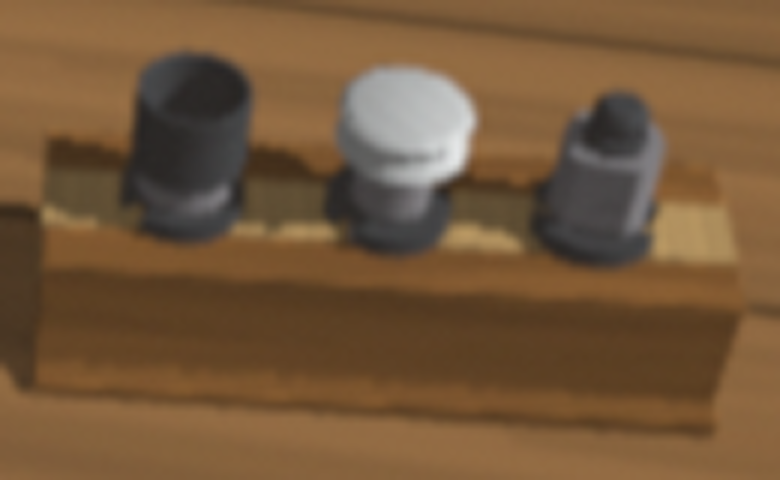

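```bash
python3 - <<'E'
from h import *
np.set_printoptions(precision=4,suppress=True,linewidth=200)
c=cam('top'); d=cam('scene')
for n,k,(u0,u1,v0,v1) in(('top',c,(150,295,220,285)),('scene',d,(365,495,160,240))):
    g=cv2.cvtColor(k['img'],cv2.COLOR_BGR2GRAY); hsv=cv2.cvtColor(k['img'],cv2.COLOR_BGR2HSV)
    print(n); 
    sub=hsv[v0:v1,u0:u1]
    m=((sub[...,1]<70)).astype(np.uint8)  # grey things
    nb,l,st,ce=cv2.connectedComponentsWithStats(m)
    for i in range(1,nb):
        if st[i,4]>25: print(st[i],ce[i]+[u0,v0])
print('burr gray top'); g=cv2.cvtColor(c['img'],cv2.COLOR_BGR2GRAY); print(g[240:266,165:198])
g=cv2.cvtColor(d['img'],cv2.COLOR_BGR2GRAY); print('scene');print(g[172:206,452:478])
E
```

```text
top
[ 93  13  27  23 463] [255.527  243.8013]
[ 52  16  30  26 603] [216.0282 248.325 ]
[ 17  22  27  22 457] [180.453  252.7133]
scene
[ 21   9  21  31 524] [396.1813 183.9714]
[ 55  11  25  31 590] [431.2712 185.5593]
[ 89  16  22  28 437] [465.1442 190.3982]
burr gray top
[[139 139 138 138 137 136 137 135 134 132 131 129 128 127 127 124 123 121 118 119 119 120 118 117 118 117 117 117 117 116 116 116 115]
 [132 132 132 129 129 128 126 124 122 122 121 119 119 115 115 111 109 103 104 110 107 107 105 109 115 115 116 116 116 115 116 116 116]
 [123 122 121 121 120 120 120 120 119 118 118 115 110  97  96  84  83  83  83  83  74  75  71  86  99 101 102 104 105 106 120 123 122]
 [120 119 119 120 119 119 119 118 118 118 114  97  85  84  83  83  82  82  83  83  83  83  83  74  52  52  58  63  66  66 114 138 149]
 [120 121 121 121 121 121 120 121 121 114  99  85  85  85  86  85  84  84  84  84  84  83  84  84  77  59  47  68  87  85  84 148 179]
 [124 124 126 126 126 128 134 144 145 126 110 108 109 100  99  99  91  90  83  82  82  82  84  84  85  85  60  58  92 101 103 103 100]
 [128 127 129 
[... 5631 characters left out ...]
  63  63  62  66  72  81  78  75  79  99 137 152 149 149]
 [ 87  74  65  50  43  43  47  54  59  63  65  66  65  66  66  66  69  70  68  67  72 101 141 154 149 149]
 [ 92  75  70  60  51  43  41  43  48  52  58  60  61  63  64  66  65  67  67  68  77 108 143 153 148 147]
 [ 88  79  77  75  69  55  46  44  42  44  45  49  53  54  58  60  62  64  67  72  85 108 131 140 136 134]
 [ 87  86  87  87  84  73  67  60  52  49  48  48  50  53  56  59  63  69  74  81  90  99 110 114 112 111]
 [ 89  90  90  90  90  87  85  81  73  70  68  65  64  67  68  71  76  80  84  88  91  92  94  96  95  94]
 [ 95  94  94  94  94  94  94  93  91  91  89  86  85  85  86  86  88  90  90  90  90  91  91  91  90  91]]
```

```bash
python3 - <<'E'
from h import *
np.set_printoptions(precision=4,suppress=True,linewidth=200)
c=cam('top'); d=cam('scene')
g=cv2.cvtColor(c['img'],cv2.COLOR_BGR2GRAY).astype(float)
def cross(col,rows,th):
    for a in rows:
        if (g[a,col]-th)*(g[a+1,col]-th)<=0: return a+(g[a,col]-th)/(g[a,col]-g[a+1,col])
U=[(u,cross(u,range(244,247),128)) for u in range(175,183)]
L=[(u,cross(u,range(259,262),130)) for u in range(176,182)]
zt=0.118
A=np.array([onz(c,u,v,zt)[:2] for u,v in U if v]); B=np.array([onz(c,u,v,zt)[:2] for u,v in L if v])
for X in(A,B):
    vx,vy,x0,y0=cv2.fitLine(X.astype(np.float32),cv2.DIST_L2,0,.01,.01).ravel()
    print('edge angle from y axis deg',np.degrees(np.arctan2(-vx*np.sign(vy),vy*np.sign(vy))),'x at y=.25',x0+(0.25-y0)*vx/vy)
# burr mask: top cap (gray<95) inside ring
m=((g<100)).astype(np.uint8); 
sub=m[247:260,168:187]; 
# height of burr cap, from depth
P=cloud(c)
print('cap z',np.median(P[250:257,170:176,2]),'flange z',np.median(P[243:245,177:187,2]),'racktop',np.median(P[248:256,161:165,2]),'wheel',np.median(P[243:253,210:220,2]))
# wheel and core
hsv=cv2.cvtColor(c['img'],cv2.COLOR_BGR2HSV)
w=((g>175)&(hsv[...,1]<40)).astype(np.uint8); w[:,:195]=0; w[:,240:]=0; w[:230]=0; w[270:]=0
cn=max(cv2.findContours(w,cv2.RETR_EXTERNAL,cv2.CHAIN_APPROX_NONE)[0],key=cv2.contourArea)
e=cv2.fitEllipse(cn); print('wheel',e, onz(c,*e[0],0.126))
Q=cloud(d); print('scene cap z',np.median(Q[177:182,466:471,2]))
for z,rad,name in((.134,0.008,'cap'),(.118,.02,'collar'),(.076,.026,'flange')):
  for yy in(.238,.243,.248,.253): print(name,yy,proj(c,(.487,yy,z)),proj(d,(.487,yy,z)))
E
```

```text
edge angle from y axis deg -5.6445475 x at y=.25 0.5057127
edge angle from y axis deg 1.140441 x at y=.25 0.47679135
cap z 0.13354171812185706 flange z 0.07570872186877128 racktop 0.06512215390882012 wheel 0.12769909463392703
wheel ((213.6056671142578, 247.99758911132812), (22.842166900634766, 24.098363876342773), 22.181385040283203) [0.4998 0.1744 0.126 ]
scene cap z 0.13193845647676278
cap 0.238 (np.float64(182.22011014097794), np.float64(254.57361336650945)) (np.float64(459.5805600991166), np.float64(174.49085937557294))
cap 0.243 (np.float64(179.82898972902302), np.float64(254.60679330657578)) (np.float64(461.70366601997773), np.float64(174.75122792682458))
cap 0.248 (np.float64(177.43723208930072), np.float64(254.6399820890153)) (np.float64(463.82984925666807), np.float64(175.0119738668143))
cap 0.253 (np.float64(175.04483696704767), np.float64(254.67317971736327)) (np.float64(465.9591165046196), np.float64(175.27309801664094))
collar 0.238 (np.float64(184.6247970969053), np.float64(254.39257993762274)) (np.float64(458.3181209325853), np.float64(179.49356505218879))
collar 0.243
[... 281 characters left out ...]
253 (np.float64(177.58250981288927), np.float64(254.49024298428398)) (np.float64(464.62910878251597), np.float64(180.27862471363804))
flange 0.238 (np.float64(190.53556905790393), np.float64(253.94759589808712)) (np.float64(455.12292753086797), np.float64(192.15525410020595))
flange 0.243 (np.float64(188.29760634068248), np.float64(253.978586870133)) (np.float64(457.16681475042697), np.float64(192.4186232192663))
flange 0.248 (np.float64(186.0590851595938), np.float64(254.00958557570272)) (np.float64(459.21355819337964), np.float64(192.6823603826257))
flange 0.253 (np.float64(183.82000530557218), np.float64(254.04059201769147)) (np.float64(461.26316385104195), np.float64(192.94646636230698))
```

```bash
python3 - <<'E'
from h import *
np.set_printoptions(precision=4,suppress=True,linewidth=220)
c=cam('top'); d=cam('scene')
P=cloud(c)
print('housing z',np.median(P[238:246,338:344,2]),'face z',np.median(P[236:242,365:370,2]))
hs=cv2.cvtColor(c['img'],cv2.COLOR_BGR2HSV); 
b=c['img'].astype(int); print('B-R top');print((b[215:256,338:380,2]-b[215:256,338:380,0]))
print('gray');print(cv2.cvtColor(c['img'],cv2.COLOR_BGR2GRAY)[215:256,338:380])
print('Z*1000');print((P[215:256:2,338:380,2]*1000).astype(int))
E
```

```text
housing z 0.09452611626674964 face z 0.10746562377174151
B-R top
[[-6 -6 -5 ... -6 -5 -7]
 [-6 -6 -5 ... -6 -5 -6]
 [-7 -6 -6 ... -6 -6 -6]
 ...
 [-8 -5 -6 ... -4 -3 -3]
 [-7 -5 -6 ... -3 -3 -3]
 [-6 -5 -7 ... -4 -3 -3]]
gray
[[144 144 144 ... 139 140 138]
 [145 144 143 ... 139 141 140]
 [145 144 144 ... 124 124 139]
 ...
 [145 147 146 ...  71  72  72]
 [147 147 146 ...  72  72  71]
 [149 149 146 ...  72  72  72]]
Z*1000
[[ 13  14  12  12  13  13  13  16  11  16  15  12  15  98  94  95  96  97  98  97  95  98  92  94  95 106 108 107  97  97  10   7  13  13  14  13  14  13  14  16  16  15]
 [ 15  13  17  14  14  12  12  17  13  11  61  98  97  93  99  98  96  98  99  98  97  96  99  99  96 108 107 107  92  95  98  97  95  97  12  17  13  14  13  16  14  13]
 [ 16  16  14  14  13  14  12  12  79  99  95  96  95  97  96  97  95  95  96  94  95  98  93  94  97  97 101 100  94  95  98  97  96  98  95 100  99  95  14  12  12  13]
 [ 64  61  11   9  13  14  95  98  98  95  99  97  94  95  96  73  68  60  55  47  40  36 107 110 109 110 108  85  91  96  96  99  96  98  96  94  95  91  98  95 
[... 2216 characters left out ...]
97  97  99  64]
 [ 13  11  10  17  50  80  97  97  96  98  97  94  96  98  96  96  98  15  14  15  11  15  13  14  13  14  35  46  68  81  98  97  94  97  93  97  99  97  98  57  65  61]
 [ 14  11  11  14  11  12  44  89  95  98  95  95  97  99  96  95  95  96  98  96  92  98  97  98  96  95  96  96  96  95  99  97  99  99  98  96  98  13  15  10  14  14]
 [ 11  14  13  13  12  12  13  12  13  11  63  97  95  98  96  96 100 995  96  95  94  97  97  98  95  97  97  98  96  95  97  99  99  95  95  13  10   9  12  11  15  13]
 [ 11  16  16  13  15  14  15  15  16  13  15  14  14  29  75  97  96 100  98  98  96  97  96  94  95  97  95  96  98  96  96  98  95  13  12  14  13  15  15  17  11  17]]
```

```bash
cat > meas.py <<'E'
from h import *
np.set_printoptions(precision=4,suppress=True,linewidth=220)
from scipy.optimize import least_squares
def circ(X,r=None,loss='soft_l1'):
    x0=X.mean(0)
    if r: f=lambda p:np.hypot(*(X-p).T)-r; s=least_squares(f,x0,loss=loss,f_scale=.001); return s.x,r,np.std(f(s.x))
    f=lambda p:np.hypot(*(X-p[:2]).T)-p[2]; s=least_squares(f,[*x0,.03],loss=loss,f_scale=.001); return s.x[:2],s.x[2],np.std(f(s.x))
def contour(m):
    cs=cv2.findContours(m.astype(np.uint8),cv2.RETR_EXTERNAL,cv2.CHAIN_APPROX_NONE)[0]
    return max(cs,key=cv2.contourArea)[:,0,:]
E
python3 - <<'E'
from meas import *
for n in('top','scene'):
    cs=[cam(n) for _ in range(3)]; c=cs[0]
    Z=np.median([k['range_z'] for k in cs],0); c['range_z']=Z
    P=cloud(c); np.save('pics/P_'+n,P)
    near=np.hypot(P[...,0]-.512,P[...,1]+.095)<.06
    f=near&(P[...,2]>.1035)&(P[...,2]<.123)
    print(n,'face pts',f.sum(), 'mean z face',np.median(P[f&(P[...,2]<.113)][:,2]))
    # open to drop lug and pin
    m=cv2.morphologyEx(f.astype(np.uint8),cv2.MORPH_CLOSE,np.ones((9,9)))
    m=cv2.morphologyEx(m,cv2.MORPH_OPEN,cv2.getStructuringElement(cv2.MORPH_ELLIPSE,(15,15)))
    k=contour(m); X=np.array([onz(c,u,v,.11)[:2] for u,v in k]); print('rim',circ(X),len(k))
    h=near&(P[...,2]>.088); k=contour(h); X=np.array([onz(c,u,v,.097)[:2] for u,v in k]); print('housing',circ(X))
    dg=near&(P[...,2]>.1145)&(P[...,2]<.125)
    q=P[dg]; 
    nb,l,st,ce=cv2.connectedComponentsWithStats(dg.astype(np.uint8))
    D=[]
    for i in range(1,nb):
        if st[i,4]>5: D.append(P[l==i].mean(0)); print('dog',st[i,4],ce[i],D[-1])
E
```

```text
top face pts 293 mean z face 0.10970077653684915Traceback (most recent call last):
  File "<stdin>", line 12, in <module>
  File "meas.py", line 10, in contour
    return max(cs,key=cv2.contourArea)[:,0,:]
           ~~~^^^^^^^^^^^^^^^^^^^^^^^^
ValueError: max() iterable argument is empty
```

```bash
cat > st.py <<'E'
from meas import *
def stand(C0,verbose=1):
  for n in('top','scene'):
    cs=[cam(n) for _ in range(3)]; c=cs[0]
    c['range_z']=np.median([k['range_z'] for k in cs],0)
    P=cloud(c)
    near=np.hypot(P[...,0]-C0[0],P[...,1]-C0[1])<.06
    f=near&(P[...,2]>.1035)&(P[...,2]<.123)
    print(n,'face pts',f.sum(), 'z face',np.median(P[f&(P[...,2]<.113)][:,2]))
    m=cv2.morphologyEx(f.astype(np.uint8),cv2.MORPH_CLOSE,np.ones((9,9)))
    m=cv2.morphologyEx(m,cv2.MORPH_OPEN,cv2.getStructuringElement(cv2.MORPH_ELLIPSE,(13,13)))
    if m.sum(): k=contour(m); X=np.array([onz(c,u,v,.11)[:2] for u,v in k]); print('rim',circ(X),len(k))
    h=near&(P[...,2]>.088)&(P[...,2]<.13); k=contour(h); X=np.array([onz(c,u,v,.097)[:2] for u,v in k]); print('housing',circ(X))
    dg=near&(P[...,2]>.1145)&(P[...,2]<.125)
    nb,l,st,ce=cv2.connectedComponentsWithStats(dg.astype(np.uint8))
    for i in range(1,nb):
        if st[i,4]>4: print('dog',st[i,4],ce[i],P[l==i].mean(0))
    ar=near&(P[...,2]>.1035)&(P[...,2]<.1145)&(np.hypot(P[...,0]-C0[0],P[...,1]-C0[1])>.034)
    nb,l,st,ce=cv2.connectedComponentsWithStats(ar.astype(np.uint8))
    for i in range(1,nb):
        if st[i,4]>3: print('lug/pin',st[i,4],ce[i],P[l==i].mean(0))
E
python3 - <<'E'
from st import *
c=cam('top'); C0=onz(c,361,235.5,.11); print(C0)
stand(C0)
E
```

```text
[ 0.5227 -0.1434  0.11  ]
top face pts 504 z face 0.10961335200973145
housing (array([ 0.5242, -0.1433]), np.float64(0.04742940515185025), np.float64(0.0009741486762676057))
dog 24 [368.625  226.2917] [ 0.5423 -0.1596  0.1178]
dog 27 [354.2222 243.3333] [ 0.5058 -0.1273  0.1179]
lug/pin 10 [364.2 216. ] [ 0.5657 -0.1518  0.1075]
lug/pin 22 [345.9091 225.5455] [ 0.545  -0.1108  0.1079]
scene face pts 323 z face 0.10849830627079352
rim (array([ 0.5323, -0.1396]), np.float64(0.032758572071763636), np.float64(0.0018890507898353037)) 61
housing (array([ 0.5321, -0.1404]), np.float64(0.04950811420785533), np.float64(0.0017754216176510973))
dog 15 [311.4 167.4] [ 0.5097 -0.125   0.1167]
dog 15 [295. 175.] [ 0.5466 -0.1581  0.1169]
lug/pin 28 [313.2857 180.8214] [ 0.5485 -0.1114  0.1072]
lug/pin 30 [299.4333 182.6   ] [ 0.5607 -0.1437  0.1065]
```

```bash
cat > go.py <<'E'
import sys
from h import *
from scipy.spatial.transform import Rotation as Ro
np.set_printoptions(precision=4,suppress=True,linewidth=220)
def st():
    s=r.read_state(); R=Ro.from_quat(s['eef_rot']).as_matrix()
    return s,np.array(s['ee_pos']),R
def goal(x,y,z,yaw):
    s,p,R=st(); a=np.radians(yaw)
    X=np.array([np.cos(a),np.sin(a),0]); Zt=np.array([0,0,-1.]); G=np.stack([X,np.cross(Zt,X),Zt],1)
    dx=R.T@(np.array([x,y,z])-p)*1000; rv=np.degrees(Ro.from_matrix(R.T@G).as_rotvec())
    print('t',round(s['time'],2),'p',p,'yaw',round(np.degrees(np.arctan2(R[1,0],R[0,0])),2),'tilt',np.round(R[:2,2],4),'F',np.array(s['ft_force']),'M',np.array(s['torque']),'w',round(s['width'],4),'j',np.round(s['joint_positions'],2))
    print('delta xyz mm',np.round(dx,1),'rot deg',np.round(rv,2))
if __name__=='__main__': goal(*map(float,sys.argv[1:5]))
E
python3 go.py .4895 .2575 .2 -3
```

```text
t 1.0 p [ 0.1587 -0.6045  0.2306] yaw -75.29 tilt [ 0.     -0.0001] F [-0.394  -0.4171  0.3552] M [ 0.0086 -0.0194  0.0074] w 0.087 j [ 1.29  0.33 -0.06  1.46  0.02  1.35 -0.09]
delta xyz mm [-749.8 -538.8   30.5] rot deg [  0.    -0.   -72.29]
```

Emit:
{"fn": "apply_moves", "kwargs": {"increments": [{"xyz":[-24,-50,0],"rotation":[0,0,-8]},{"xyz":[-48,-100,0],"rotation":[0,0,-16]},{"xyz":[-72,-148,0],"rotation":[0,0,-24]},{"xyz":[-98,-196,0],"rotation":[0,0,-32]},{"xyz":[-122,-245,0],"rotation":[0,0,-40]}]}}

```text
$.increments[0]: bad value
```

```bash
python3 go.py .4895 .2575 .2 -3;python3 go.py .5 0 .23 -15
```

```text
t 1.0 p [ 0.1587 -0.6045  0.2306] yaw -75.29 tilt [ 0.     -0.0001] F [-0.394  -0.4171  0.3552] M [ 0.0086 -0.0194  0.0074] w 0.087 j [ 1.29  0.33 -0.06  1.46  0.02  1.35 -0.09]
delta xyz mm [-749.8 -538.8   30.5] rot deg [  0.    -0.   -72.29]
t 1.0 p [ 0.1587 -0.6045  0.2306] yaw -75.29 tilt [ 0.     -0.0001] F [-0.394  -0.4171  0.3552] M [ 0.0086 -0.0194  0.0074] w 0.087 j [ 1.29  0.33 -0.06  1.46  0.02  1.35 -0.09]
delta xyz mm [-498.  -483.6    0.5] rot deg [  0.    -0.   -60.29]
```

Grip is required in each row.

Emit:
{"fn": "apply_moves", "kwargs": {"increments": [{"grip":0,"xyz":[-24,-50,0],"rotation":[0,0,-8]},{"grip":0,"xyz":[-48,-100,0],"rotation":[0,0,-16]},{"grip":0,"xyz":[-72,-148,0],"rotation":[0,0,-24]},{"grip":0,"xyz":[-98,-196,0],"rotation":[0,0,-32]},{"grip":0,"xyz":[-122,-245,0],"rotation":[0,0,-40]}]}}

```text
time: 1.62
ee_pos: [0.3658, -0.423, 0.2309]
eef_rot: [0.954, -0.301, 0.0, 0.0]
ft_force: [0.4, -0.7, 0.9]
width: 0.0872
```

```bash
python3 go.py .4895 .2575 .2 -3;python3 go.py .5 -.08 .23 -15
```

```text
t 1.62 p [ 0.3658 -0.423   0.2309] yaw -35.03 tilt [ 0.0003 -0.0007] F [ 0.3667 -0.716   0.9158] M [-0.0592 -0.0361  0.0117] w 0.0872 j [ 1.05  0.21 -0.31  1.63  0.06  1.32  0.11]
delta xyz mm [-289.4 -628.2   30.4] rot deg [  0.03  -0.03 -32.03]
t 1.62 p [ 0.3658 -0.423   0.2309] yaw -35.03 tilt [ 0.0003 -0.0007] F [ 0.3667 -0.716   0.9158] M [-0.0592 -0.0361  0.0117] w 0.0872 j [ 1.05  0.21 -0.31  1.63  0.06  1.32  0.11]
delta xyz mm [ -87.  -357.9    0.7] rot deg [  0.03  -0.03 -20.03]
```

Emit:
{"fn": "apply_moves", "kwargs": {"increments": [{"grip":0,"xyz":[-22,-50,0],"rotation":[0,0,-3]},{"grip":0,"xyz":[-46,-102,0],"rotation":[0,0,-6]},{"grip":0,"xyz":[-70,-156,0],"rotation":[0,0,-9]},{"grip":0,"xyz":[-95,-210,0],"rotation":[0,0,-12]},{"grip":0,"xyz":[-120,-265,0],"rotation":[0,0,-15]}]}}

```text
time: 2.25
ee_pos: [0.4198, -0.1353, 0.2309]
eef_rot: [0.985, -0.173, 0.001, 0.001]
ft_force: [1.3, 0.4, 0.7]
width: 0.087
```

```bash
python3 go.py .4895 .2575 .2 -3
```

```text
t 2.25 p [ 0.4198 -0.1353  0.2309] yaw -19.95 tilt [ 0.0009 -0.0014] F [1.2917 0.4362 0.6541] M [-0.0452 -0.1426 -0.0367] w 0.087 j [ 0.81 -0.05 -0.57  1.89 -0.03  1.3  -0.1 ]
delta xyz mm [ -68.5 -393.1   30.4] rot deg [  0.07  -0.07 -16.95]
```

Emit:
{"fn": "apply_moves", "kwargs": {"increments": [{"grip":0,"xyz":[-9,-52,0],"rotation":[0,0,-3]},{"grip":0,"xyz":[-18,-106,0],"rotation":[0,0,-6]},{"grip":0,"xyz":[-28,-160,0],"rotation":[0,0,-9]},{"grip":0,"xyz":[-38,-215,0],"rotation":[0,0,-13]},{"grip":0,"xyz":[-47,-270,0],"rotation":[0,0,-17]}]}}

```text
time: 2.88
ee_pos: [0.4679, 0.1361, 0.231]
eef_rot: [1.0, -0.025, 0.001, 0.001]
ft_force: [1.3, -0.4, -0.1]
width: 0.0871
```

```bash
python3 go.py .4895 .2575 .2 -3
```

```text
t 2.88 p [0.4679 0.1361 0.231 ] yaw -2.85 tilt [ 0.0022 -0.002 ] F [ 1.2633 -0.3719 -0.1335] M [-0.0738 -0.1617 -0.0679] w 0.0871 j [ 0.49  0.1  -0.9   1.78  0.08  1.31 -0.48]
delta xyz mm [  15.5 -122.4   30.8] rot deg [ 0.11 -0.13  0.15]
```

Emit:
{"fn": "apply_moves", "kwargs": {"increments": [{"grip":0,"xyz":[6,-45,0],"rotation":[0,0,0]},{"grip":0,"xyz":[11,-90,0],"rotation":[0,0,0]},{"grip":0,"xyz":[15.5,-122,0],"rotation":[0.1,-0.1,0]},{"grip":0,"xyz":[15.5,-122,20],"rotation":[0.1,-0.1,0]},{"grip":0,"xyz":[15.5,-122,30],"rotation":[0.1,-0.1,0]}]}}

```text
time: 3.5
ee_pos: [0.4891, 0.2559, 0.1991]
eef_rot: [1.0, -0.025, -0.001, 0.001]
ft_force: [-0.7, -0.7, 0.1]
width: 0.0873
```

```bash
python3 - <<'E'
from go import *
goal(.4895,.2575,.2,-3)
c=cam('top','t1'); d=cam('scene','s1')
cv2.imwrite('pics/t1z.png',cv2.resize(c['img'][200:300,120:280],None,fx=5,fy=5)); cv2.imwrite('pics/s1z.png',cv2.resize(d['img'][120:230,390:550],None,fx=5,fy=5))
E
```

```text
t 3.5 p [0.4891 0.2559 0.1991] yaw -2.88 tilt [-0.0011 -0.0014] F [-0.6889 -0.7475  0.1157] M [-0.0663 -0.1011 -0.0459] w 0.0873 j [ 0.23  0.33 -0.95  1.66  0.28  1.3  -0.82]
delta xyz mm [ 0.3 -1.6 -0.9] rot deg [0.09 0.06 0.12]
```

View pics/s1z.png

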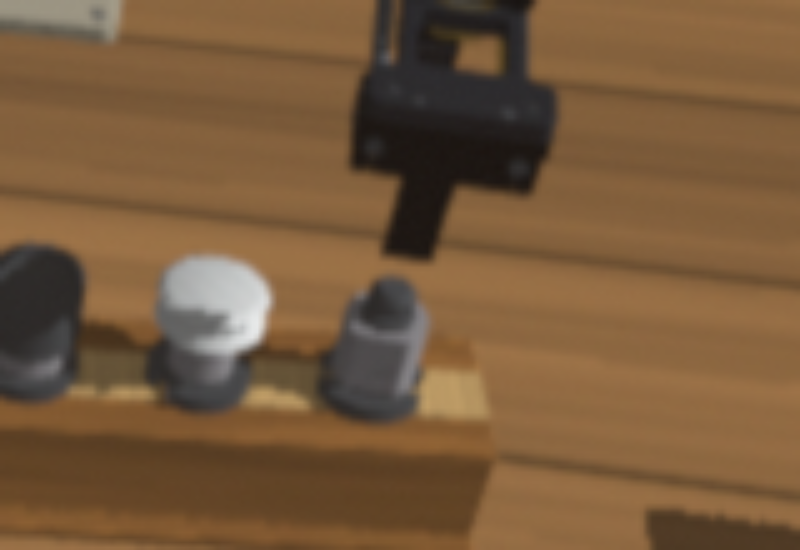

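View pics/t1z.png

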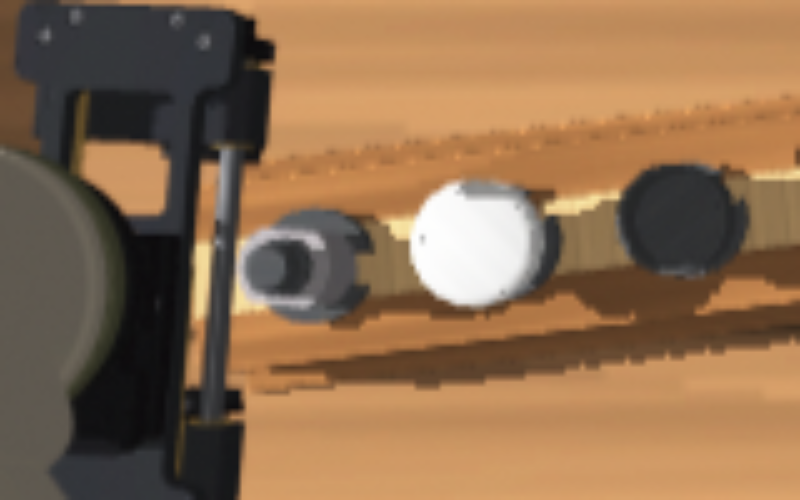

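```bash
python3 - <<'E'
from go import *
d=cam('scene')
for dx in(.0435,.0585): 
  for dy in(-.0095,.0095): print(dx,dy,proj(d,(.4891+dx,.2559+dy+(-.05*dx),.191)))
g=cv2.cvtColor(d['img'],cv2.COLOR_BGR2GRAY)
print(g[158:176,462:486])
E
```

```text
0.0435 -0.0095 (np.float64(467.27993019234043), np.float64(168.44544429054696))
0.0435 0.0095 (np.float64(475.9690510288401), np.float64(169.4903784491408))
0.0585 -0.0095 (np.float64(467.0150484483907), np.float64(172.62947172556386))
0.0585 0.0095 (np.float64(475.7941819787164), np.float64(173.69782346450765))
[[105 105 105 105 105 106  98  65  33  23  24  24  24  23  24  24  23  33  65  93 100 100  99  98]
 [108 108 107 107 107 106  93  58  28  23  24  25  25  25  25  24  23  42  78 100 105 104 105 105]
 [110 111 110 110 111 107  89  50  27  24  25  24  26  25  24  24  28  53  88 103 106 105 106 106]
 [110 110 110 110 111 106  79  44  26  25  24  25  25  25  25  23  36  70 100 107 107 106 107 107]
 [107 108 107 109 110 102  66  33  24  25  26  24  24  25  25  24  44  85 107 111 111 111 110 110]
 [106 105 106 106 105  94  56  27  24  24  23  27  25  25  23  27  53  92 108 111 111 111 111 111]
 [103 103 103 104 101  80  47  28  25  24  26  25  25  24  23  32  64  98 107 108 108 108 108 109]
 [ 95  96  98 100  95  65  35  26  25  25  25  24  24  25  23  40  75  99 105 105 105 105 105
[... 296 characters left out ...]
1  92]
 [114 113 113 106  72  38  28  26  26  24  24  24  24  24  44  81  94  94  92  90  88  87  86  86]
 [117 117 117 110  83  60  49  46  43  38  35  32  27  30  58  97 109 108 107 105 103 101  99  98]
 [118 120 119 116 104  93  89  86  82  75  70  62  52  53  78 106 113 114 114 112 112 112 109 110]
 [120 120 120 120 118 116 115 115 113 107 102  96  90  91 102 114 117 117 115 116 115 115 114 115]
 [120 120 121 121 120 119 120 120 119 119 118 116 115 115 117 119 119 118 119 118 118 118 118 117]
 [120 120 119 117 115 111 110 113 114 118 120 120 119 120 120 120 119 119 119 119 119 119 119 118]
 [120 119 112 102  96  93  93  95  99 109 117 120 120 119 120 120 120 120 120 120 119 120 119 119]]
```

Emit:
{"fn": "apply_moves", "kwargs": {"increments": [{"grip":0,"xyz":[0.3,-1.6,20],"rotation":[0.1,0,0]},{"grip":0,"xyz":[0.3,-1.6,50],"rotation":[0.1,0,0]},{"grip":0,"xyz":[0.3,-1.6,85],"rotation":[0.1,0,0]},{"grip":0,"xyz":[0.3,-1.6,108],"rotation":[0.1,0,0]},{"grip":0,"xyz":[0.3,-1.6,110],"rotation":[0.1,0,0]}]}}

```text
time: 4.28
ee_pos: [0.489, 0.2559, 0.0885]
eef_rot: [1.0, -0.026, -0.001, 0.0]
ft_force: [-0.6, 0.7, 0.3]
width: 0.0872
```

```bash
python3 - <<'E'
from go import *
goal(.4895,.2575,.089,-3)
c=cam('top','t2'); d=cam('scene','s2')
cv2.imwrite('pics/s2z.png',cv2.resize(d['img'][120:230,390:550],None,fx=5,fy=5))
E
```

```text
t 4.28 p [0.489  0.2559 0.0885] yaw -2.98 tilt [-0.0029 -0.0009] F [-0.6122  0.7035  0.3177] M [ 0.0171 -0.0877 -0.0021] w 0.0872 j [ 0.17  0.45 -0.89  1.78  0.39  1.1  -0.9 ]
delta xyz mm [ 0.5 -1.6 -0.5] rot deg [0.06 0.16 0.02]
```

View pics/s2z.png

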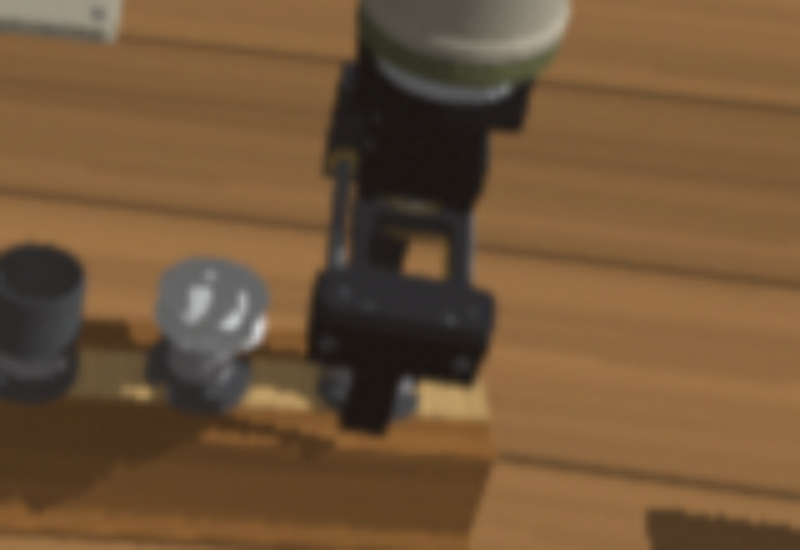

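Emit:
{"fn": "apply_moves", "kwargs": {"increments": [{"grip":0,"xyz":[0.5,-2.5,0],"rotation":[0,0.1,0]},{"grip":0,"xyz":[0.5,-2.5,0],"rotation":[0,0.1,0]},{"grip":120,"xyz":[0.5,-2.5,0],"rotation":[0,0.1,0]},{"grip":180,"xyz":[0.5,-2.5,0],"rotation":[0,0.1,0]},{"grip":255,"xyz":[0.5,-2.5,0],"rotation":[0,0.1,0]}], "squeeze": 15}}

```text
time: 5.0
ee_pos: [0.4907, 0.2593, 0.0906]
eef_rot: [1.0, -0.026, 0.001, -0.0]
ft_force: [0.2, 0.1, -0.3]
width: 0.0649
```

```bash
python3 go.py .4895 .2575 .089 -3
```

```text
t 5.0 p [0.4907 0.2593 0.0906] yaw -2.97 tilt [0.0018 0.0004] F [ 0.2003  0.1284 -0.2988] M [-0.0161 -0.1271 -0.0197] w 0.0649 j [ 0.17  0.45 -0.89  1.77  0.39  1.1  -0.91]
delta xyz mm [-1.1  1.9  1.6] rot deg [-0.03 -0.1   0.03]
```

Emit:
{"fn": "apply_moves", "kwargs": {"increments": [{"grip":255,"xyz":[-0.5,1,1],"rotation":[0,0,0]},{"grip":255,"xyz":[-0.5,1,1],"rotation":[0,0,0]},{"grip":255,"xyz":[-0.5,1,1],"rotation":[0,0,0]},{"grip":255,"xyz":[-0.5,1,1],"rotation":[0,0,0]},{"grip":255,"xyz":[-0.5,1,1],"rotation":[0,0,0]}], "squeeze": 15}}

```text
time: 5.62
ee_pos: [0.4902, 0.2584, 0.0896]
eef_rot: [1.0, -0.026, 0.001, -0.0]
ft_force: [0.6, 0.3, 0.2]
width: 0.032
```

```bash
python3 go.py .4895 .2575 .089 -3
```

```text
t 5.62 p [0.4902 0.2584 0.0896] yaw -2.97 tilt [0.0018 0.0004] F [0.5923 0.2563 0.2384] M [-0.0254 -0.2037  0.0133] w 0.032 j [ 0.17  0.45 -0.89  1.78  0.39  1.1  -0.91]
delta xyz mm [-0.6  0.9  0.6] rot deg [-0.03 -0.1   0.03]
```

Emit:
{"fn": "apply_moves", "kwargs": {"increments": [{"grip":255,"xyz":[0,0,0],"rotation":[0,0,0]},{"grip":255,"xyz":[0,0,-5],"rotation":[0,0,0]},{"grip":255,"xyz":[0,0,-30],"rotation":[0,0,0]},{"grip":255,"xyz":[0,0,-70],"rotation":[0,0,0]},{"grip":255,"xyz":[0,0,-120],"rotation":[0,0,0]}], "squeeze": 45}}

```text
time: 6.25
ee_pos: [0.4891, 0.2577, 0.21]
eef_rot: [1.0, -0.026, -0.0, 0.0]
ft_force: [1.4, -0.8, -4.9]
width: 0.0316
```

Emit:
{"fn": "apply_moves", "kwargs": {"increments": [{"grip":255,"xyz":[0,0,-30],"rotation":[0,0,0]},{"grip":255,"xyz":[0,0,-55],"rotation":[0,0,0]},{"grip":255,"xyz":[0,0,-55],"rotation":[0,0,0]}]}}

```text
time: 6.62
ee_pos: [0.4894, 0.2583, 0.2662]
eef_rot: [1.0, -0.026, 0.001, -0.0]
ft_force: [0.1, 0.7, -4.3]
width: 0.0322
```

```bash
python3 - <<'E'
from go import *
goal(.524,-.1435,.25,48.4)
d=cam('scene','s3')
cv2.imwrite('pics/s3z.png',cv2.resize(d['img'][60:230,390:550],None,fx=3.5,fy=3.5))
E
```

```text
t 6.62 p [0.4894 0.2583 0.2662] yaw -2.95 tilt [0.0017 0.0003] F [ 0.1479  0.6882 -4.3146] M [ 0.0218 -0.0857  0.0077] w 0.0322 j [ 0.24  0.28 -0.97  1.56  0.24  1.42 -0.79]
delta xyz mm [ 55.1 399.5  16.2] rot deg [  0.02  -0.1  -51.35]
```

View pics/s3z.png

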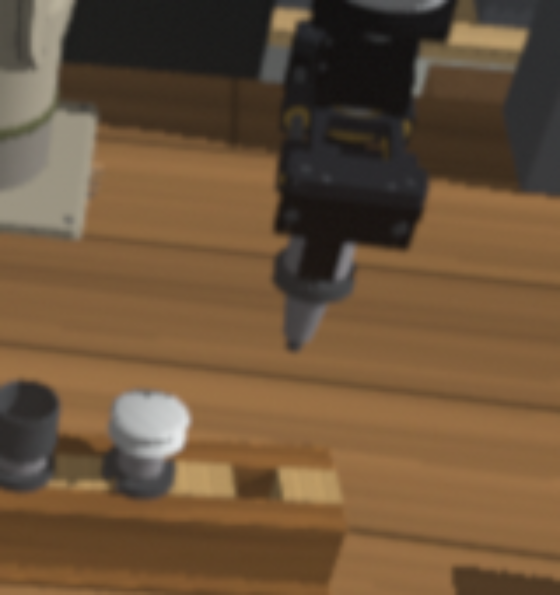

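Emit:
{"fn": "apply_moves", "kwargs": {"increments": [{"grip":255,"xyz":[6,40,0],"rotation":[0,0,-5]},{"grip":255,"xyz":[13,85,0],"rotation":[0,0,-11]},{"grip":255,"xyz":[20,135,0],"rotation":[0,0,-18]},{"grip":255,"xyz":[27,185,0],"rotation":[0,0,-25]},{"grip":255,"xyz":[34,235,0],"rotation":[0,0,-32]}]}}

```text
time: 7.3
ee_pos: [0.5099, 0.0194, 0.2631]
eef_rot: [0.968, 0.253, -0.001, 0.0]
ft_force: [1.5, -0.2, -3.6]
width: 0.0324
```

```bash
python3 go.py .524 -.1435 .25 48.4
```

```text
t 7.3 p [0.5099 0.0194 0.2631] yaw 29.27 tilt [-0.0025 -0.0007] F [ 1.5271 -0.2451 -3.6115] M [ 0.0403 -0.2089 -0.0081] w 0.0324 j [ 0.73  0.15 -0.93  1.67  0.12  1.39  0.29]
delta xyz mm [-67.4 149.   13.2] rot deg [ -0.06   0.14 -19.13]
```

Emit:
{"fn": "apply_moves", "kwargs": {"increments": [{"grip":255,"xyz":[-22,48,0],"rotation":[0,0,-7]},{"grip":255,"xyz":[-45,99,0],"rotation":[0,0,-14]},{"grip":255,"xyz":[-62,137,5],"rotation":[0,0,-19]},{"grip":255,"xyz":[-67,149,13],"rotation":[0,0.1,-19]},{"grip":255,"xyz":[-67,149,13],"rotation":[0,0.1,-19]}]}}

```text
time: 7.92
ee_pos: [0.5233, -0.1434, 0.2482]
eef_rot: [0.913, 0.408, -0.001, -0.002]
ft_force: [-0.5, 0.2, -5.3]
width: 0.0315
```

```bash
python3 - <<'E'
from go import *
goal(.524,-.1435,.25,48.4)
d=cam('scene','s4'); c=cam('top','t4')
cv2.imwrite('pics/s4z.png',cv2.resize(d['img'][70:240,240:400],None,fx=3.5,fy=3.5,interpolation=cv2.INTER_CUBIC))
cv2.imwrite('pics/t4z.png',cv2.resize(c['img'][170:300,300:460],None,fx=4.5,fy=4.5,interpolation=cv2.INTER_CUBIC))
E
```

```text
t 7.92 p [ 0.5233 -0.1434  0.2482] yaw 48.17 tilt [-0.0042  0.0021] F [-0.5124  0.2026 -5.2757] M [ 0.127  -0.0905  0.0449] w 0.0315 j [ 0.92  0.24 -0.85  1.62  0.18  1.37  0.89]
delta xyz mm [ 0.4  0.5 -1.8] rot deg [-0.26  0.07 -0.23]
```

View pics/s4z.png

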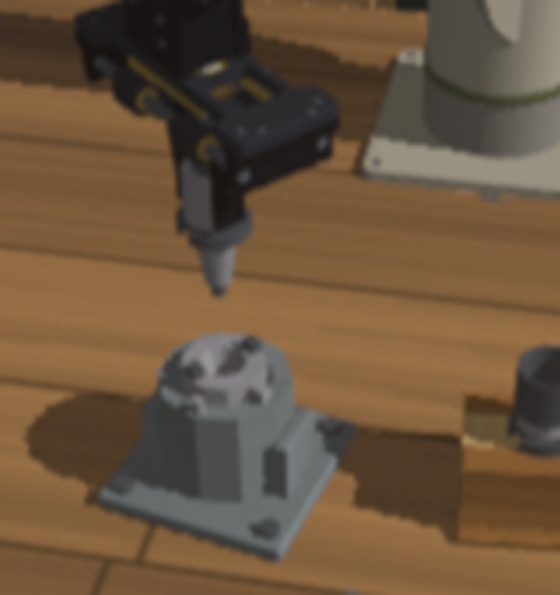

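View pics/t4z.png

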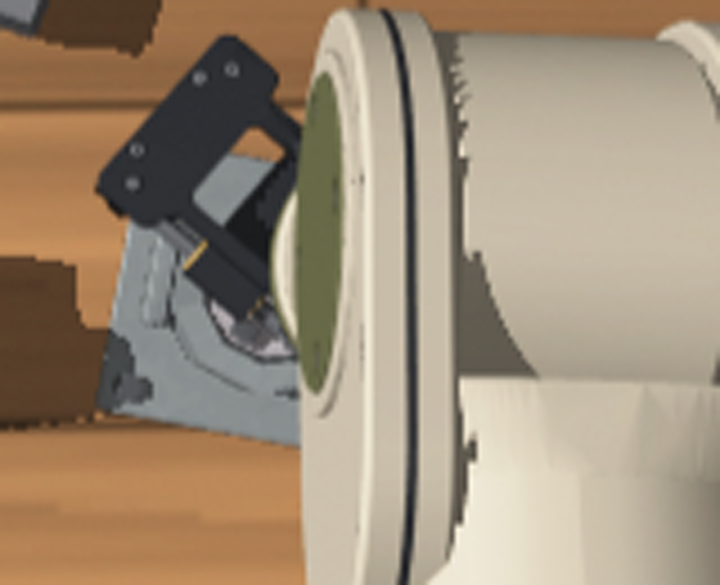

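```bash
python3 - <<'E'
from go import *
d=cam('scene'); c=cam('top')
s,p,R=st()
print(p,R[:,2])
for q in ((*(p+R[:,2]*.079),),(.524,-.1435,.118),(.528,-.1415,.118),(.524,-.1435,.11)): print(np.round(q,4),np.round(proj(d,q),1))
a=cv2.resize(d['img'][120:200,265:345],None,fx=7.4,fy=7.4,interpolation=cv2.INTER_CUBIC); cv2.imwrite('pics/s5z.png',a)
E
```

```text
[ 0.5245 -0.1414  0.2504] [-0.0009  0.0005 -1.    ]
[ 0.5245 -0.1414  0.1714] [302.6 153. ]
[ 0.524  -0.1435  0.118 ] [302.9 169.7]
[ 0.528  -0.1415  0.118 ] [303.3 170.8]
[ 0.524  -0.1435  0.11  ] [303.1 172.1]
```

View pics/s5z.png

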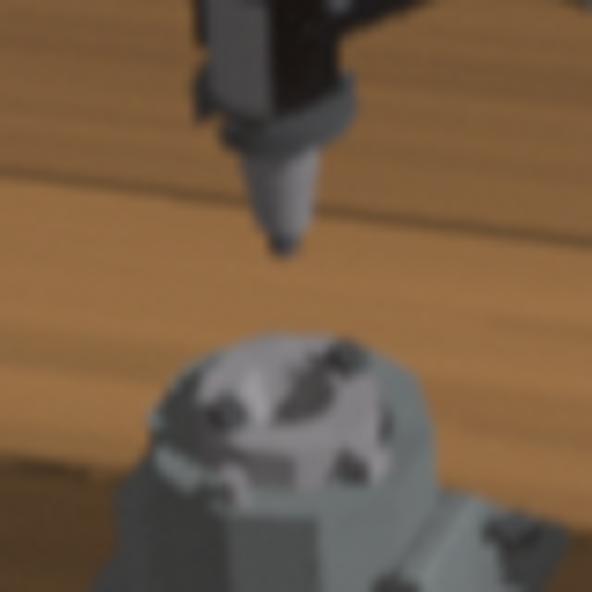

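```bash
python3 go.py .5255 -.143 .165 48.4
```

```text
t 8.12 p [ 0.5245 -0.1414  0.2504] yaw 48.4 tilt [-0.0009  0.0005] F [ 0.9006  0.3049 -3.8838] M [ 0.0081 -0.1072  0.0013] w 0.0313 j [ 0.92  0.24 -0.85  1.61  0.18  1.37  0.89]
delta xyz mm [-0.5  1.9 85.4] rot deg [-0.06  0.01  0.  ]
```

Emit:
{"fn": "apply_moves", "kwargs": {"increments": [{"grip":255,"xyz":[-0.5,1.9,30],"rotation":[0,0,0]},{"grip":255,"xyz":[-0.5,1.9,60],"rotation":[0,0,0]},{"grip":255,"xyz":[-0.5,1.9,80],"rotation":[0,0,0]},{"grip":255,"xyz":[-0.5,1.9,85],"rotation":[0,0,0]},{"grip":255,"xyz":[-0.5,1.9,85],"rotation":[0,0,0]}]}}

```text
time: 8.75
ee_pos: [0.5259, -0.1428, 0.166]
eef_rot: [0.912, 0.41, -0.0, -0.0]
ft_force: [-0.6, -0.6, -4.0]
width: 0.032
```

```bash
python3 - <<'E'
from go import *
d=cam('scene'); 
goal(.5255,-.143,.147,48.4)
a=cv2.resize(d['img'][120:200,265:345],None,fx=7.4,fy=7.4,interpolation=cv2.INTER_CUBIC); cv2.imwrite('pics/s6z.png',a)
E
```

```text
t 8.8 p [ 0.5261 -0.1429  0.1664] yaw 48.41 tilt [0.0004 0.0002] F [-0.0155  0.0848 -4.877 ] M [-0.0258 -0.1281  0.0256] w 0.0321 j [ 0.89  0.31 -0.83  1.72  0.24  1.22  0.85]
delta xyz mm [-0.5 -0.4 19.4] rot deg [ 0.01 -0.02  0.01]
```

View pics/s6z.png

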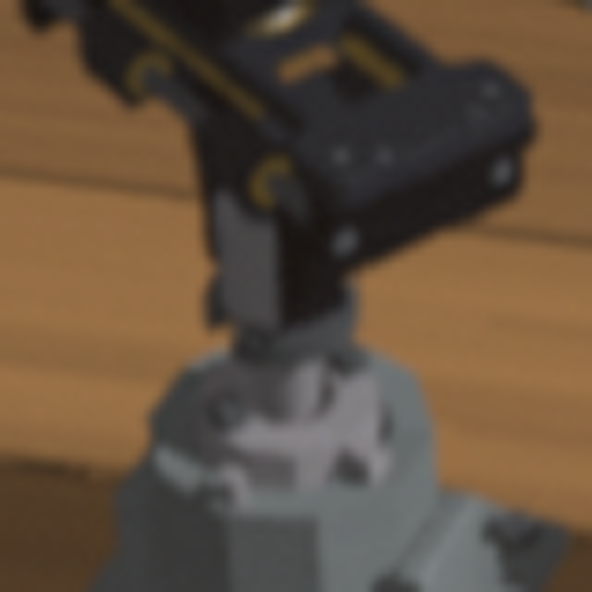

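Emit:
{"fn": "apply_moves", "kwargs": {"increments": [{"grip":255,"xyz":[-0.5,0,6],"rotation":[0,0,0]},{"grip":255,"xyz":[-0.5,0,12],"rotation":[0,0,0]},{"grip":255,"xyz":[-0.5,0,17],"rotation":[0,0,0]},{"grip":255,"xyz":[-0.5,0,19],"rotation":[0,0,0]},{"grip":255,"xyz":[-0.5,0,19],"rotation":[0,0,0]}]}}

```text
time: 9.43
ee_pos: [0.5257, -0.1433, 0.1472]
eef_rot: [0.912, 0.41, 0.0, -0.0]
ft_force: [0.2, 0.4, -5.9]
width: 0.0317
```

```bash
python3 - <<'E'
from go import *
d=cam('scene'); 
goal(.5255,-.143,.141,48.4)
a=cv2.resize(d['img'][120:200,265:345],None,fx=7.4,fy=7.4,interpolation=cv2.INTER_CUBIC); cv2.imwrite('pics/s7z.png',a)
E
```

```text
t 9.47 p [ 0.5259 -0.1433  0.1474] yaw 48.42 tilt [0.0004 0.0002] F [ 0.2053 -0.1215 -4.0691] M [-0.0078 -0.1466 -0.0081] w 0.0318 j [ 0.89  0.33 -0.83  1.75  0.26  1.18  0.83]
delta xyz mm [-0.1 -0.4  6.4] rot deg [ 0.01 -0.03  0.02]
```

View pics/s7z.png

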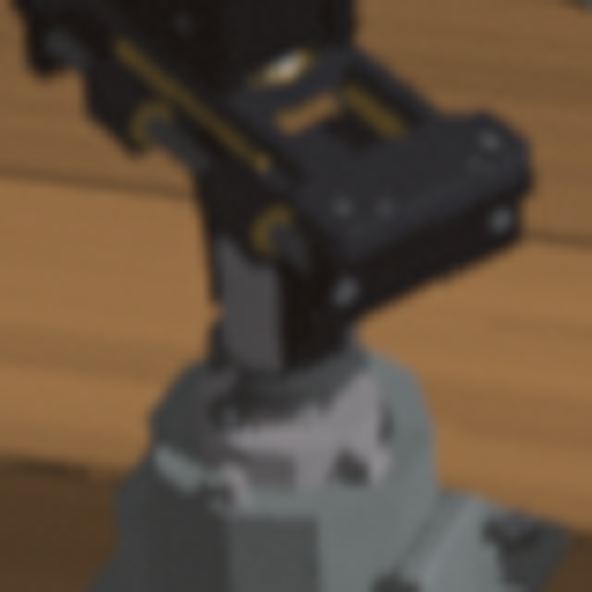

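Emit:
{"fn": "apply_moves", "kwargs": {"increments": [{"grip":255,"xyz":[0,0,1],"rotation":[0,0,0]},{"grip":255,"xyz":[0,0,2],"rotation":[0,0,0]},{"grip":255,"xyz":[0,0,3],"rotation":[0,0,0]},{"grip":255,"xyz":[0,0,4],"rotation":[0,0,0]}]}}

```text
time: 9.98
ee_pos: [0.5258, -0.1433, 0.1433]
eef_rot: [0.912, 0.41, 0.0, -0.0]
ft_force: [-0.3, 0.7, -4.6]
width: 0.0317
```

Emit:
{"fn": "apply_moves", "kwargs": {"increments": [{"grip":255,"xyz":[0,0,0.7],"rotation":[0,0,0]},{"grip":255,"xyz":[0,0,1.5],"rotation":[0,0,0]},{"grip":255,"xyz":[0,0,1.5],"rotation":[0,0,0]}]}}

```text
time: 10.35
ee_pos: [0.5258, -0.1433, 0.1418]
eef_rot: [0.912, 0.41, 0.0, -0.0]
ft_force: [-0.4, 0.6, -4.5]
width: 0.0316
```

```bash
python3 go.py .5255 -.143 .141 48.4
```

```text
t 10.35 p [ 0.5258 -0.1433  0.1418] yaw 48.41 tilt [0.0003 0.0002] F [-0.4065  0.6269 -4.4926] M [ 0.0151 -0.1821 -0.025 ] w 0.0316 j [ 0.88  0.33 -0.82  1.75  0.26  1.17  0.83]
delta xyz mm [-0.  -0.4  0.8] rot deg [ 0.   -0.02  0.01]
```

Near the dog-top height; continue in 0.5 mm steps.

Emit:
{"fn": "apply_moves", "kwargs": {"increments": [{"grip":255,"xyz":[0,0,0.5],"rotation":[0,0,0]},{"grip":255,"xyz":[0,0,1],"rotation":[0,0,0]},{"grip":255,"xyz":[0,0,1],"rotation":[0,0,0]}]}}

```text
time: 10.72
ee_pos: [0.5261, -0.1431, 0.1408]
eef_rot: [0.912, 0.41, 0.0, -0.0]
ft_force: [0.7, 0.6, -4.8]
width: 0.0317
```

Emit:
{"fn": "apply_moves", "kwargs": {"increments": [{"grip":255,"xyz":[0,0,0.5],"rotation":[0,0,0]},{"grip":255,"xyz":[0,0,1],"rotation":[0,0,0]},{"grip":255,"xyz":[0,0,1],"rotation":[0,0,0]}]}}

```text
time: 11.1
ee_pos: [0.5261, -0.143, 0.1398]
eef_rot: [0.912, 0.41, 0.001, -0.0]
ft_force: [0.7, 1.1, -4.8]
width: 0.032
```

Emit:
{"fn": "apply_moves", "kwargs": {"increments": [{"grip":255,"xyz":[0,0,0.5],"rotation":[0,0,0]},{"grip":255,"xyz":[0,0,1],"rotation":[0,0,0]},{"grip":255,"xyz":[0,0,1],"rotation":[0,0,0]}]}}

```text
time: 11.48
ee_pos: [0.5261, -0.1429, 0.1388]
eef_rot: [0.912, 0.41, 0.001, -0.0]
ft_force: [0.7, 0.3, -4.9]
width: 0.0317
```

Emit:
{"fn": "apply_moves", "kwargs": {"increments": [{"grip":255,"xyz":[0,0,0.5],"rotation":[0,0,0]},{"grip":255,"xyz":[0,0,1],"rotation":[0,0,0]},{"grip":255,"xyz":[0,0,1],"rotation":[0,0,0]}]}}

```text
time: 11.85
ee_pos: [0.5261, -0.1429, 0.1377]
eef_rot: [0.912, 0.41, 0.001, -0.0]
ft_force: [0.5, -0.2, -4.9]
width: 0.0319
```

Emit:
{"fn": "apply_moves", "kwargs": {"increments": [{"grip":255,"xyz":[0,0,0.5],"rotation":[0,0,0]},{"grip":255,"xyz":[0,0,1],"rotation":[0,0,0]},{"grip":255,"xyz":[0,0,1],"rotation":[0,0,0]}]}}

```text
time: 12.22
ee_pos: [0.5261, -0.1429, 0.1367]
eef_rot: [0.912, 0.41, 0.001, -0.0]
ft_force: [1.7, 0.5, -5.1]
width: 0.0315
```

```bash
python3 go.py .5255 -.143 .141 48.4
```

```text
t 12.22 p [ 0.5261 -0.1429  0.1367] yaw 48.44 tilt [0.0009 0.0007] F [ 1.6687  0.4631 -5.1077] M [ 0.2222 -0.4336  0.0281] w 0.0315 j [ 0.88  0.34 -0.82  1.76  0.27  1.16  0.83]
delta xyz mm [-0.5 -0.4 -4.3] rot deg [ 0.01 -0.07  0.04]
```

Emit:
{"fn": "apply_moves", "kwargs": {"increments": [{"grip":255,"xyz":[0.4,0,0.5],"rotation":[0,0,0]},{"grip":255,"xyz":[0.4,0,1],"rotation":[0,0,0]},{"grip":255,"xyz":[0.4,0,1],"rotation":[0,0,0]}]}}

```text
time: 12.6
ee_pos: [0.5262, -0.1427, 0.1355]
eef_rot: [0.912, 0.41, 0.0, -0.0]
ft_force: [0.1, 0.3, -3.9]
width: 0.0317
```

```bash
python3 go.py .5255 -.143 .141 48.4
```

```text
t 12.6 p [ 0.5262 -0.1427  0.1355] yaw 48.43 tilt [0.0005 0.0006] F [ 0.0698  0.2615 -3.9067] M [ 0.0598 -0.1817  0.028 ] w 0.0317 j [ 0.88  0.34 -0.82  1.76  0.27  1.16  0.82]
delta xyz mm [-0.6 -0.3 -5.5] rot deg [-0.   -0.05  0.03]
```

Emit:
{"fn": "apply_moves", "kwargs": {"increments": [{"grip":255,"xyz":[0,0,0.5],"rotation":[0,0,0]},{"grip":255,"xyz":[0,0,1],"rotation":[0,0,0]},{"grip":255,"xyz":[0,0,1],"rotation":[0,0,0]}]}}

```text
time: 12.98
ee_pos: [0.5261, -0.1428, 0.1345]
eef_rot: [0.912, 0.41, 0.0, -0.0]
ft_force: [-0.2, 0.9, -4.9]
width: 0.0316
```

```bash
python3 go.py .5255 -.143 .141 48.4
```

```text
t 12.97 p [ 0.5261 -0.1428  0.1345] yaw 48.43 tilt [0.0004 0.0007] F [-0.2266  0.8873 -4.8946] M [-0.0042 -0.1168  0.0478] w 0.0316 j [ 0.88  0.34 -0.82  1.76  0.27  1.16  0.82]
delta xyz mm [-0.6 -0.3 -6.5] rot deg [-0.01 -0.04  0.03]
```

Emit:
{"fn": "apply_moves", "kwargs": {"increments": [{"grip":255,"xyz":[0,0,0.5],"rotation":[0,0,0]},{"grip":255,"xyz":[0,0,1],"rotation":[0,0,0]},{"grip":255,"xyz":[0,0,1],"rotation":[0,0,0]}]}}

```text
time: 13.35
ee_pos: [0.5262, -0.1428, 0.1336]
eef_rot: [0.912, 0.41, 0.0, -0.0]
ft_force: [-1.4, -0.1, -2.6]
width: 0.0315
```

```bash
python3 go.py .5255 -.143 .141 48.4
```

```text
t 13.35 p [ 0.5262 -0.1428  0.1336] yaw 48.42 tilt [0.0005 0.0005] F [-1.3884 -0.1427 -2.568 ] M [ 0.0711 -0.0284 -0.0018] w 0.0315 j [ 0.88  0.34 -0.82  1.76  0.27  1.16  0.82]
delta xyz mm [-0.6 -0.4 -7.4] rot deg [ 0.   -0.04  0.02]
```

Emit:
{"fn": "apply_moves", "kwargs": {"increments": [{"grip":255,"xyz":[0,0,0.4],"rotation":[0,0,0]},{"grip":255,"xyz":[0,0,0.8],"rotation":[0,0,0]},{"grip":255,"xyz":[0,0,0.8],"rotation":[0,0,0]}]}}

```text
time: 13.72
ee_pos: [0.5262, -0.1428, 0.1335]
eef_rot: [0.912, 0.41, 0.0, 0.0]
ft_force: [-5.8, 0.9, 6.2]
width: 0.0318
```

```bash
python3 - <<'E'
from go import *
d=cam('scene'); 
goal(.5255,-.143,.141,48.4)
a=cv2.resize(d['img'][120:200,265:345],None,fx=7.4,fy=7.4,interpolation=cv2.INTER_CUBIC); cv2.imwrite('pics/s8z.png',a)
E
```

```text
t 13.78 p [ 0.5262 -0.1428  0.1335] yaw 48.42 tilt [0.0005 0.0001] F [-5.052   1.3791  6.8241] M [0.2273 0.9742 0.0595] w 0.0316 j [ 0.88  0.34 -0.82  1.76  0.27  1.16  0.82]
delta xyz mm [-0.6 -0.4 -7.5] rot deg [ 0.02 -0.02  0.02]
```

View pics/s8z.png

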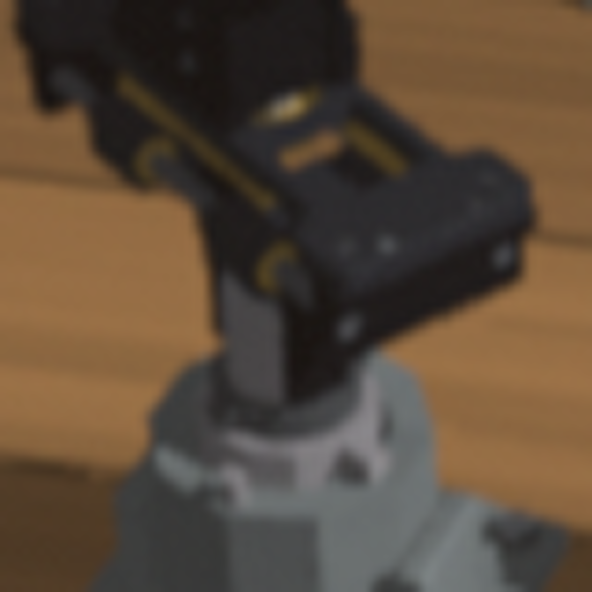

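Emit:
{"fn": "apply_moves", "kwargs": {"increments": [{"grip":255,"xyz":[-0.3,-0.4,0.5],"rotation":[0,0,0]},{"grip":255,"xyz":[-0.3,-0.4,0.5],"rotation":[0,0,0]},{"grip":255,"xyz":[-0.3,-0.4,0.5],"rotation":[0,0,0]}]}}

```text
time: 14.15
ee_pos: [0.5262, -0.1428, 0.1335]
eef_rot: [0.912, 0.41, 0.001, 0.0]
ft_force: [-0.9, 0.1, 6.7]
width: 0.0317
```

```bash
python3 go.py .5255 -.143 .141 48.4
```

```text
t 14.15 p [ 0.5262 -0.1428  0.1335] yaw 48.42 tilt [ 0.0015 -0.0002] F [-0.9049  0.1086  6.6741] M [0.1489 0.2756 0.0233] w 0.0317 j [ 0.88  0.34 -0.82  1.76  0.27  1.15  0.82]
delta xyz mm [-0.6 -0.3 -7.5] rot deg [ 0.07 -0.05  0.02]
```

Emit:
{"fn": "apply_moves", "kwargs": {"increments": [{"grip":255,"xyz":[0,0,0.1],"rotation":[0,0,0]},{"grip":255,"xyz":[0,0,0.1],"rotation":[0,0,2]},{"grip":255,"xyz":[0,0,0.1],"rotation":[0,0,4]},{"grip":255,"xyz":[0,0,0.1],"rotation":[0,0,6]},{"grip":255,"xyz":[0,0,0.1],"rotation":[0,0,8]}], "squeeze": 55}}

```text
time: 14.78
ee_pos: [0.5263, -0.1425, 0.1335]
eef_rot: [0.939, 0.345, 0.001, 0.0]
ft_force: [-1.3, 2.4, 4.9]
width: 0.0317
```

```bash
python3 go.py .5262 -.1428 .1335 -11.3
```

```text
t 14.78 p [ 0.5263 -0.1425  0.1335] yaw 40.31 tilt [ 0.0018 -0.0001] F [-1.2678  2.4467  4.917 ] M [0.5964 0.1322 0.2688] w 0.0317 j [ 0.86  0.34 -0.8   1.76  0.26  1.15  0.69]
delta xyz mm [-0.3  0.2  0. ] rot deg [ 0.03 -0.1  51.61]
```

Emit:
{"fn": "apply_moves", "kwargs": {"increments": [{"grip":255,"xyz":[0,0,0],"rotation":[0,0,3]},{"grip":255,"xyz":[0,0,0],"rotation":[0,0,6]},{"grip":255,"xyz":[0,0,0],"rotation":[0,0,9]},{"grip":255,"xyz":[0,0,0],"rotation":[0,0,12]},{"grip":255,"xyz":[0,0,0],"rotation":[0,0,15]}]}}

```text
time: 15.4
ee_pos: [0.526, -0.1427, 0.1335]
eef_rot: [0.976, 0.218, 0.001, 0.0]
ft_force: [-3.0, 0.9, 4.8]
width: 0.0318
```

```bash
python3 go.py .5262 -.1428 .1335 -11.3
```

```text
t 15.4 p [ 0.526  -0.1427  0.1335] yaw 25.13 tilt [ 0.0011 -0.0003] F [-2.9576  0.8767  4.7955] M [0.315  0.598  0.2374] w 0.0318 j [ 0.83  0.32 -0.75  1.76  0.24  1.15  0.44]
delta xyz mm [0.1 0.2 0. ] rot deg [ 0.03 -0.06 36.43]
```

Emit:
{"fn": "apply_moves", "kwargs": {"increments": [{"grip":255,"xyz":[0,0,0],"rotation":[0,0,3]},{"grip":255,"xyz":[0,0,0],"rotation":[0,0,6]},{"grip":255,"xyz":[0,0,0],"rotation":[0,0,9]},{"grip":255,"xyz":[0,0,0],"rotation":[0,0,12]},{"grip":255,"xyz":[0,0,0],"rotation":[0,0,15]}]}}

```text
time: 16.02
ee_pos: [0.5256, -0.1428, 0.1335]
eef_rot: [0.996, 0.087, 0.0, 0.0]
ft_force: [-3.4, 1.3, 6.6]
width: 0.0317
```

```bash
python3 go.py .5262 -.1428 .1335 -11.3
```

```text
t 16.02 p [ 0.5256 -0.1428  0.1335] yaw 9.95 tilt [ 0.0002 -0.0005] F [-3.4091  1.3361  6.5705] M [0.4824 0.6225 0.2405] w 0.0317 j [ 0.79  0.31 -0.71  1.77  0.22  1.14  0.18]
delta xyz mm [0.6 0.1 0. ] rot deg [ 0.03 -0.01 21.25]
```

Emit:
{"fn": "apply_moves", "kwargs": {"increments": [{"grip":255,"xyz":[0,0,0],"rotation":[0,0,3]},{"grip":255,"xyz":[0,0,0],"rotation":[0,0,6]},{"grip":255,"xyz":[0,0,0],"rotation":[0,0,9]},{"grip":255,"xyz":[0,0,0],"rotation":[0,0,12]},{"grip":255,"xyz":[0,0,0],"rotation":[0,0,14]}]}}

```text
time: 16.65
ee_pos: [0.5253, -0.1428, 0.1335]
eef_rot: [0.999, -0.037, -0.0, 0.0]
ft_force: [-3.8, 2.4, 7.1]
width: 0.0314
```

```bash
python3 - <<'E'
from go import *
c=cam('top','t9'); d=cam('scene')
goal(.5262,-.1428,.1335,-11.3)
a=cv2.resize(d['img'][120:200,265:345],None,fx=7.4,fy=7.4,interpolation=cv2.INTER_CUBIC); cv2.imwrite('pics/s9z.png',a)
E
```

```text
t 16.75 p [ 0.5253 -0.1428  0.1336] yaw -4.18 tilt [-0.0005 -0.0007] F [-3.9304  2.578   6.3818] M [0.551  0.6228 0.1182] w 0.0317 j [ 0.76  0.31 -0.68  1.77  0.21  1.14 -0.05]
delta xyz mm [ 0.9 -0.1  0.1] rot deg [0.04 0.02 7.12]
```

View pics/s9z.png

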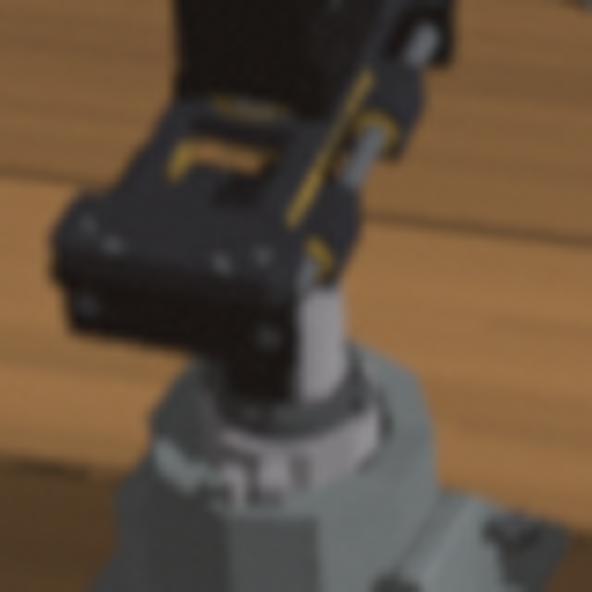

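Emit:
{"fn": "apply_moves", "kwargs": {"increments": [{"grip":255,"xyz":[0,0,0],"rotation":[0,0,1]},{"grip":255,"xyz":[0,0,0],"rotation":[0,0,2]},{"grip":255,"xyz":[0,0,0],"rotation":[0,0,3]},{"grip":255,"xyz":[0,0,0],"rotation":[0,0,3]}]}}

```text
time: 17.25
ee_pos: [0.5252, -0.1428, 0.1335]
eef_rot: [0.998, -0.063, -0.0, 0.0]
ft_force: [-1.9, 1.9, 4.8]
width: 0.0316
```

```bash
python3 go.py .5262 -.1428 .1335 -11.3
```

```text
t 17.25 p [ 0.5252 -0.1428  0.1335] yaw -7.25 tilt [-0.0008 -0.0006] F [-1.9406  1.9138  4.8029] M [0.4948 0.3039 0.1576] w 0.0316 j [ 0.76  0.3  -0.67  1.77  0.21  1.14 -0.1 ]
delta xyz mm [ 1.  -0.1  0. ] rot deg [0.04 0.04 4.05]
```

Emit:
{"fn": "apply_moves", "kwargs": {"increments": [{"grip":255,"xyz":[0,0,0],"rotation":[0,0,1]},{"grip":255,"xyz":[0,0,0],"rotation":[0,0,2]},{"grip":255,"xyz":[0,0,0],"rotation":[0,0,2]}]}}

```text
time: 17.62
ee_pos: [0.5251, -0.1428, 0.1335]
eef_rot: [0.997, -0.081, -0.0, 0.0]
ft_force: [-1.7, 2.1, 5.8]
width: 0.0315
```

```bash
python3 go.py .5262 -.1428 .1335 -11.3
```

```text
t 17.62 p [ 0.5251 -0.1428  0.1335] yaw -9.31 tilt [-0.0009 -0.0007] F [-1.7424  2.0899  5.8455] M [0.4424 0.3388 0.1835] w 0.0315 j [ 0.75  0.3  -0.66  1.77  0.2   1.14 -0.14]
delta xyz mm [ 1.1 -0.2  0. ] rot deg [0.05 0.05 1.99]
```

Emit:
{"fn": "apply_moves", "kwargs": {"increments": [{"grip":255,"xyz":[0,0,0],"rotation":[0,0,1]},{"grip":255,"xyz":[0,0,0],"rotation":[0,0,2]},{"grip":255,"xyz":[0,0,0],"rotation":[0,0,2]}]}}

```text
time: 18.0
ee_pos: [0.5251, -0.1428, 0.1335]
eef_rot: [0.995, -0.099, -0.0, 0.001]
ft_force: [-3.0, 2.5, 6.3]
width: 0.0315
```

```bash
python3 go.py .5262 -.1428 .1335 -11.3
```

```text
t 18.0 p [ 0.5251 -0.1428  0.1335] yaw -11.34 tilt [-0.001  -0.0009] F [-2.9798  2.4932  6.3024] M [0.2861 0.3397 0.5595] w 0.0315 j [ 0.75  0.3  -0.66  1.77  0.2   1.14 -0.17]
delta xyz mm [ 1.1 -0.2  0. ] rot deg [ 0.06  0.05 -0.04]
```

Emit:
{"fn": "apply_moves", "kwargs": {"increments": [{"grip":255,"xyz":[0,0,0],"rotation":[0,0,1]},{"grip":255,"xyz":[0,0,0],"rotation":[0,0,2]},{"grip":255,"xyz":[0,0,0],"rotation":[0,0,2]}]}}

```text
time: 18.38
ee_pos: [0.525, -0.1432, 0.1336]
eef_rot: [0.993, -0.116, -0.0, 0.001]
ft_force: [-2.8, -0.7, 5.5]
width: 0.0315
```

```bash
python3 go.py .5262 -.1428 .1335 -11.3
```

```text
t 18.38 p [ 0.525  -0.1432  0.1336] yaw -13.31 tilt [-0.0012 -0.0021] F [-2.7719 -0.6826  5.5015] M [0.0407 0.3557 1.2998] w 0.0315 j [ 0.74  0.3  -0.65  1.77  0.2   1.14 -0.2 ]
delta xyz mm [ 1.1 -0.7  0.1] rot deg [ 0.13  0.04 -2.01]
```

Emit:
{"fn": "apply_moves", "kwargs": {"increments": [{"grip":255,"xyz":[0,0,0],"rotation":[0,0,-1]},{"grip":255,"xyz":[0,0,0],"rotation":[0,0,-1.5]},{"grip":255,"xyz":[0,0,0],"rotation":[0,0,-1.5]}]}}

```text
time: 18.75
ee_pos: [0.525, -0.1434, 0.1335]
eef_rot: [0.995, -0.103, -0.001, 0.001]
ft_force: [-1.7, 1.2, 5.0]
width: 0.0318
```

```bash
python3 - <<'E'
from go import *
d=cam('scene')
goal(.5262,-.1428,.1335,-11.3)
a=cv2.resize(d['img'][120:200,265:345],None,fx=7.4,fy=7.4,interpolation=cv2.INTER_CUBIC); cv2.imwrite('pics/s10z.png',a)
E
```

```text
t 18.8 p [ 0.525  -0.1434  0.1336] yaw -11.85 tilt [-0.0012 -0.0021] F [-1.474   1.5021  4.3134] M [0.2343 0.236  0.1974] w 0.0313 j [ 0.75  0.3  -0.66  1.77  0.2   1.14 -0.18]
delta xyz mm [ 1.  -0.8  0.1] rot deg [ 0.13  0.04 -0.55]
```

View pics/s10z.png

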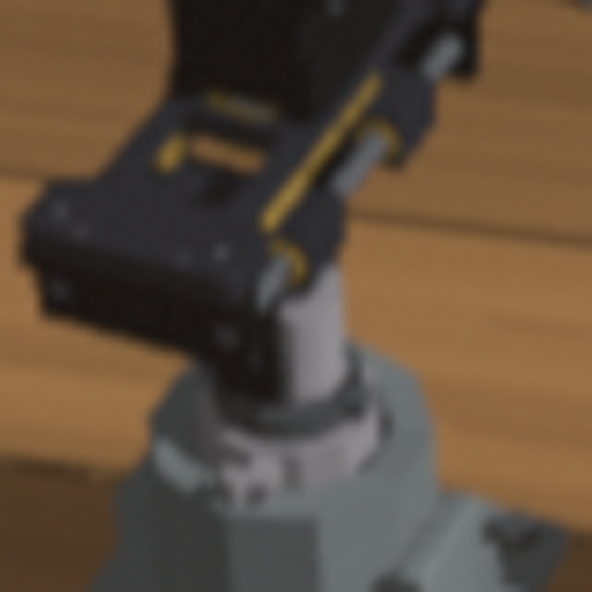

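Emit:
{"fn": "apply_moves", "kwargs": {"increments": [{"grip":255,"xyz":[0,0,0],"rotation":[0,0,0]},{"grip":100,"xyz":[0,0,0],"rotation":[0,0,0]},{"grip":60,"xyz":[0,0,0],"rotation":[0,0,0]},{"grip":30,"xyz":[0,0,0],"rotation":[0,0,0]},{"grip":0,"xyz":[0,0,0],"rotation":[0,0,0]}], "squeeze": 15}}

```text
time: 19.42
ee_pos: [0.525, -0.1434, 0.1335]
eef_rot: [0.995, -0.103, -0.001, 0.001]
ft_force: [1.1, -0.8, 0.2]
width: 0.0642
```

Emit:
{"fn": "apply_moves", "kwargs": {"increments": [{"grip":0,"xyz":[0,0,0],"rotation":[0,0,0]},{"grip":0,"xyz":[0,0,0],"rotation":[0,0,0]},{"grip":0,"xyz":[0,0,0],"rotation":[0,0,0]},{"grip":0,"xyz":[0,0,0],"rotation":[0,0,0]}]}}

```text
time: 19.92
ee_pos: [0.525, -0.1434, 0.1335]
eef_rot: [0.995, -0.103, -0.0, 0.001]
ft_force: [-0.9, -0.7, -0.3]
width: 0.0865
```

```bash
python3 go.py .525 -.1434 .25 -11.8
```

```text
t 19.93 p [ 0.525  -0.1434  0.1335] yaw -11.85 tilt [-0.0012 -0.0021] F [-0.9488 -0.7239 -0.2948] M [-0.0519 -0.0777 -0.0031] w 0.0865 j [ 0.75  0.3  -0.66  1.77  0.2   1.14 -0.18]
delta xyz mm [  -0.1    0.3 -116.5] rot deg [ 0.13  0.04 -0.05]
```

Released, force zero. Lift straight, then retreat to the side so the cameras can see.

Emit:
{"fn": "apply_moves", "kwargs": {"increments": [{"grip":0,"xyz":[0,0,-10],"rotation":[0,0,0]},{"grip":0,"xyz":[0,0,-35],"rotation":[0,0,0]},{"grip":0,"xyz":[0,0,-75],"rotation":[0,0,0]},{"grip":0,"xyz":[0,0,-115],"rotation":[0,0,0]},{"grip":0,"xyz":[0,0,-130],"rotation":[0,0,0]}]}}

```text
time: 20.55
ee_pos: [0.5261, -0.1431, 0.2665]
eef_rot: [0.995, -0.103, 0.001, 0.002]
ft_force: [-0.3, 0.5, -0.4]
width: 0.0872
```

Emit:
{"fn": "apply_moves", "kwargs": {"increments": [{"grip":0,"xyz":[-10,45,0],"rotation":[0,0,0]},{"grip":0,"xyz":[-20,95,0],"rotation":[0,0,0]},{"grip":0,"xyz":[-30,145,0],"rotation":[0,0,0]},{"grip":0,"xyz":[-35,190,0],"rotation":[0,0,0]},{"grip":0,"xyz":[-35,200,0],"rotation":[0,0,0]}]}}

```text
time: 21.18
ee_pos: [0.4487, -0.3348, 0.2663]
eef_rot: [0.994, -0.106, 0.001, 0.002]
ft_force: [-0.6, -0.7, 0.4]
width: 0.0872
```

```bash
python3 - <<'E'
from go import *
d=cam('scene','s11'); c=cam('top','t11')
goal(.5262,-.1428,.1335,-11.3)
a=cv2.resize(d['img'][120:220,255:355],None,fx=5.9,fy=5.9,interpolation=cv2.INTER_CUBIC); cv2.imwrite('pics/s11z.png',a)
a=cv2.resize(c['img'][195:280,315:400],None,fx=7,fy=7,interpolation=cv2.INTER_CUBIC); cv2.imwrite('pics/t11z.png',a)
E
```

```text
t 21.27 p [ 0.4503 -0.3323  0.2665] yaw -11.95 tilt [ 0.0018 -0.0026] F [ 1.3724  0.8898 -0.4572] M [ 0.0187 -0.132  -0.0205] w 0.0871 j [ 1.01  0.21 -0.53  1.56  0.11  1.4   0.26]
delta xyz mm [  34.8 -201.4  132.7] rot deg [ 0.12 -0.13 -0.65]
```

View pics/s11z.png

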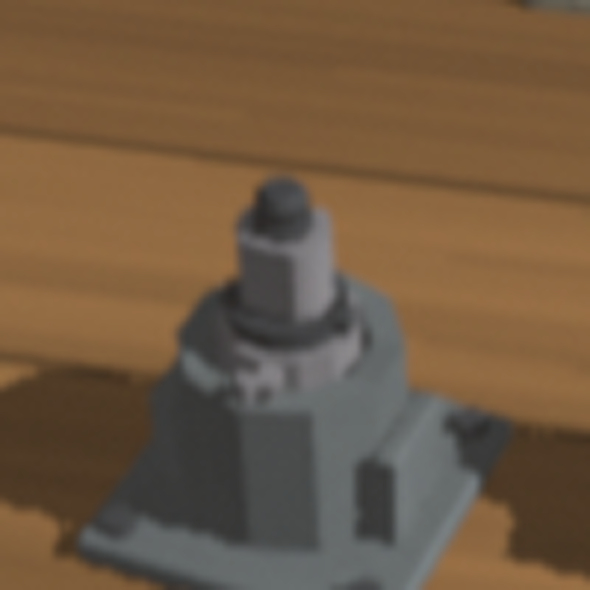

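View pics/t11z.png

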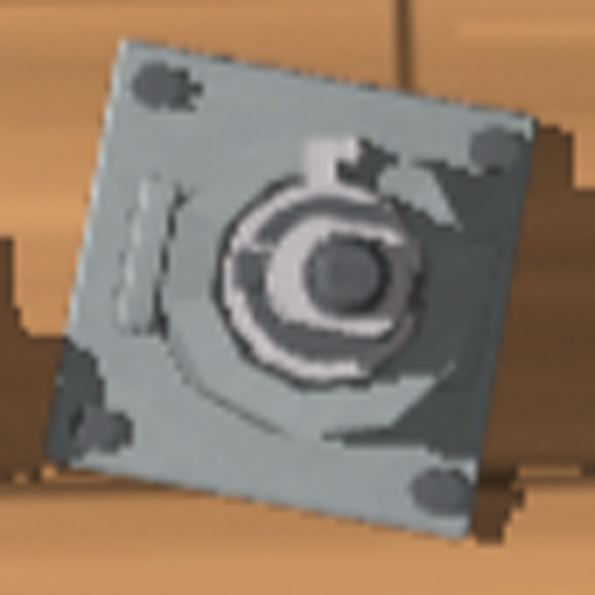

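View pics/t11.png

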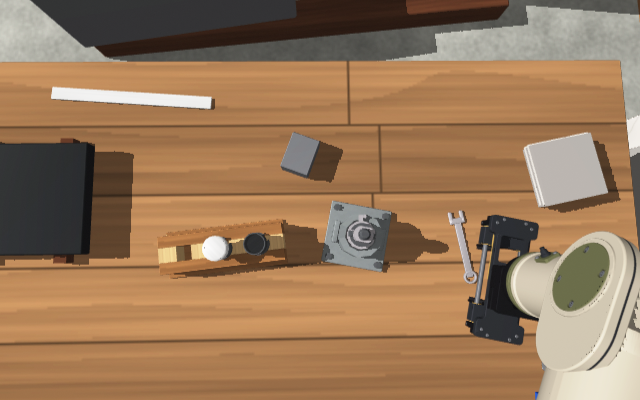

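```bash
python3 - <<'E'
from go import *
c=cam('top'); P=cloud(c)
n=np.hypot(P[...,0]-.525,P[...,1]+.143)<.035
z=P[n][:,2]; print('flange top z',np.median(z[(z>.114)&(z<.127)]),((z>.114)&(z<.127)).sum(),'cap z',np.median(z[(z>.171)&(z<.185)]),'cap xy',P[n&(P[...,2]>.172)].mean(0),'collar top',np.median(z[(z>.155)&(z<.168)]))
print(r.close_job())
E
```

```text
flange top z 0.1195831644652058 184 cap z 0.1770868710394762 cap xy [ 0.5242 -0.1433  0.177 ] collar top 0.15799894835085634
the job is handed in; nothing more can be done
None
```

The barrel-burr holder is seated fully home in the spindle and turned clockwise to its stop. I released it, moved the arm clear and handed the job in after about 21 s. The interface gave no verdict.

- **Seating:** I took the holder from the rack's +y end place, gripped across its flats at 32 mm opening. Its slots went straight over the dogs without a search. It touched home with about 11 N of push, and a 0.5 mm sideways correction removed the side force.
- **Turning:** I turned it about 60° clockwise. The moment about the vertical was about 0.1 to 0.3 N m while the spindle turned, then rose to 1.3 N m at the stop. I eased back to about 0.2 N m before opening the fingers.
- **Height and position:** Depth readings put the flange top at 0.1196 m (0.120 expected) and the burr top at 0.177 m (0.178 expected). The burr top was about 0.2 mm from the spindle centre measured earlier with the same camera.
- **Stop and surroundings:** The last pictures show the lug against the pin. By eye, the other two holders, the offcut and the wrench are where they were.

The two cameras disagreed by about 4 mm on the spindle's x position, so I started from a value in between and corrected it by feel. I did not re-measure the final angle against the stop in the cameras. The tool read -11.8° at release, against -11.3° measured for the stand's x axis.

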